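# Empty the keeper-locked sensor magazine and sort its cartridges

### The job

Slide the magazine's keeper open by its yellow knob and, with the ejector rod, push every sensor cartridge that is seated in the magazine (three to five of the five bays are loaded) from the front, through the window of its bay, right out onto the ledge behind; do not touch cartridges with the fingers while they are still in their bays. Put the cartridges with a green tag band into the green tray and those with a red band into the red tray, each resting on the tray's floor and not on another, slide the keeper fully shut again and lay the rod back down on the black mat. Leave the blue bottle, the clear dish and the slide box where they stand.

Things in the scene. Friction and masses are not known exactly. Their poses are not given: they have to be found in the camera images.
- magazine: aluminium magazine fixed to the bench, 120 (x) x 270 (y) mm. Origin: centre of its underside; x from the front wall (x = -60 mm, nearer the robot) to the end of the rear ledge (+60 mm), y along the row, z up. Five bays at y = -110, -55, 0, 55, 110 mm, in a block from x = -60 to -18 mm with a clear plastic roof, top at z = 60 mm (screw heads to 65)
- bay3 (a point): centre of the middle bay at its open rear end (magazine frame: x = -18, y = 0, z = 40 mm). Each bay is a pocket 26 mm wide and 27.5 mm high, floor at z = 27 mm, open to the rear (+x). A sprung plunger in the roof (brass head) presses on the cartridge: pushing it out to +x takes about 2 to 7 N
- window3 (a point): centre of the middle bay's front window, on the outer face of the front wall (magazine frame: x = -60, y = 0, z = 40 mm). Each bay has such a 16 x 16 mm square window, level with the bay's centre, through the 8 mm thick front wall; the rod goes in here along the magazine's +x. Cartridges cannot pass it
- ledge (a point): middle of the open ledge behind the block (magazine frame: x = 20, y = 0, z = 27 mm). It goes on level with the floors of the bays, from x = -18 to +57 mm, with a lip 5 mm high at its end (x = 57 to 60 mm)
- keeper (a joint): keeper of the magazine: dark comb behind the block whose 20 mm wide teeth (x = -17.5 to -13.5 mm, down to the ledge) shut off the rear ends of the bays. 0 m: shut, a tooth behind each bay. It slides to the magazine's +y; at 0.0275 m (its stop) the teeth stand between the bays and all bays are free. It takes about 2 N and stays where it is left
- keeper_knob (a point): middle of the gripping part of the keeper's yellow knob, an upright fin 18 (x) x 12 (y) x 30 (z) mm above the rear of the roof; its top is 11 mm above this point, its foot 19 mm below (magazine frame, keeper shut: x = -21, y = 0, z = 82 mm); it moves with the keeper
- ejector_rod: ejector rod, about 110 g: blue square handle 60 x 24 x 24 mm, round steel shaft 10 mm thick, 90 mm long. Origin on its axis at the balance point, inside the handle; x along the axis to the tip. Handle from x = -42 to +18 mm, shaft on to +108 mm (a 16 mm collar on the first 4 mm is only for looks). At the start it lies on the mat on a side of the handle, axis 12 mm above the mat
- rod_middle (a point): middle of the ejector rod's length, on its axis, 33 mm ahead of its origin
- tool_mat: black rubber tool mat, fixed, 90 x 200 x 3 mm; origin: centre of its underside, y along its length
- pass_tray: green open tray for passed cartridges, fixed, 120 (x) x 130 (y) mm outside, walls 4 mm thick and 22 mm high, floor 4 mm thick. Origin: centre of its underside
- reject_tray: red open tray for rejected cartridges, fixed, of the same size as the green tray. Origin: centre of its underside
- small_blue_bottle: dark blue bottle, 54 mm across, 95 mm high, a bystander; origin: centre of its underside
- petri_dish: clear dish, 55 mm across, 12 mm high, a bystander; origin: centre of its underside
- slide_box: green slide box, 35 x 85 x 36 mm, a bystander; origin: centre of its underside
- cartridge_green_1: white sensor cartridge with a wide green tag band round it, 30 (x) x 24 (y) x 26 (z) mm, 50 g, solid. Origin: centre of its underside, x along its length. At the start seated in a bay, x along the magazine's x, centre at x = -36.5 mm in the magazine's frame; may be absent
- green_1_centre (a point): centre of cartridge_green_1
- cartridge_green_2: white sensor cartridge with a wide green tag band round it, 30 (x) x 24 (y) x 26 (z) mm, 50 g, solid. Origin: centre of its underside, x along its length. At the start seated in a bay, x along the magazine's x, centre at x = -36.5 mm in the magazine's frame; may be absent
- green_2_centre (a point): centre of cartridge_green_2
- cartridge_green_3: white sensor cartridge with a wide green tag band round it, 30 (x) x 24 (y) x 26 (z) mm, 50 g, solid. Origin: centre of its underside, x along its length. At the start seated in a bay, x along the magazine's x, centre at x = -36.5 mm in the magazine's frame; may be absent
- green_3_centre (a point): centre of cartridge_green_3
- cartridge_red_1: white sensor cartridge with a wide red tag band round it, 30 (x) x 24 (y) x 26 (z) mm, 50 g, solid. Origin: centre of its underside, x along its length. At the start seated in a bay, x along the magazine's x, centre at x = -36.5 mm in the magazine's frame; may be absent
- red_1_centre (a point): centre of cartridge_red_1
- cartridge_red_2: white sensor cartridge with a wide red tag band round it, 30 (x) x 24 (y) x 26 (z) mm, 50 g, solid. Origin: centre of its underside, x along its length. At the start seated in a bay, x along the magazine's x, centre at x = -36.5 mm in the magazine's frame; may be absent
- red_2_centre (a point): centre of cartridge_red_2

How it is judged:
By the outcome, as a careful person would: the job done as asked, in the order asked, and still so for the second after the job is handed in, with the robot touching nothing.
Of cartridge_green_1, cartridge_green_2, cartridge_green_3, cartridge_red_1, cartridge_red_2 only 3 to 5 are there at a start; the rules pass over those that are not, and their reading is None.
At some moment in a run one of ejector_rod may be knocked a few centimetres aside while the robot is not near it.
Once in a run the grip may slacken for a moment while it holds something.
It also fails if it takes over 210 s, if anything falls off the work surface, if the arm or the gripper's body presses on something with over 40 N, if the wrist force passes 120 N, or if a joint passes its speed limit or range.

### The arm

A 6-joint arm with a two-finger parallel gripper is mounted at the origin on a cart in front of the work surface, level with it; the furniture and walls round the work are solid. World frame = base frame: x ahead of the robot, y to its left, z up, the work surface at z = 0. Lengths are in mm, angles in rad, forces in N, time in s.
With the tool pointing down it reaches from about 350 to 975 mm from the base axis. Payload 7.1 kg.
Tool frame: the origin (TCP) lies on the front face of the gripper's body, between the roots of the fingers; the fingertips stand 80 mm ahead of it and the grasp point (between the pads) lies 61 mm ahead of it; z points along the fingers, y is the line along which they close (so a half turn about z gives the same grasp; the last joint's range is limited). The gripper opens to 88 mm and grips with 3 to 60 N. Pads are 20 mm wide; open, the fingers measure 115 mm over their backs; the gripper's body (75 mm by 178 mm) begins 61 mm behind the grasp point.
Start: joints at [-1.237, 0.423, 1.63, -0, 1.089, -0.019], TCP at [215.971, -586.483, 302.675] pointing down, gripper open.
Joint ranges: [-3, 3], [-0.9, 2.11], [0.09, 2.58], [-1.31, 4.45], [0.11, 2.69], [-2.54, 2.54]. Speed limits (rad/s): [2.39, 2.39, 3.01, 3.14, 3.14, 3.14].

### API

Orientations are given as a rotation vector (axis times angle).
In Python, from workcell import readout, vision, close_job gives the robot as it stands.
- The arm moves only by the tool servo_tool, never from a script. Its argument "plan" is a list that holds one entry, the list of rows, each a list of 7 numbers: the gripper command: -1 is fully open, 1 is shut, values between are in proportion, then the shift along the world's x, y, z in units of 40 mm (1.0 is 40 mm), then the turn, a rotation vector about the world's x, y, z in units of 5 degrees (1.0 is 5 degrees). A call has 1 to 5 rows; each row shifts and turns the commanded pose from where the row before left it; what a row does not reach is not made up. A row lasts 1/12 s, in which the tool goes at most 41.7 mm and 7.16 degrees, less where a joint would pass 70% of its speed; a pose out of reach is approached as far as the arm can. A call is refused whole if a number of a shift passes 1 or a number of a turn 1, either way. A call with a gripper value outside its range is refused whole. The fingers move at their own pace and stop on an object; the grip force is fixed at half the most. Time passes only in rows, so rows that do not move let the fingers close. It gives the time, the measured TCP pose, the force, the opening and the grip force at its end, in the units of the state.
- readout.get_obs(): the state, without advancing time (a new reading comes with each control period).
- vision.get_image(name): name is "side" or "top" or "wrist"; returns the picture (400x640x3 uint8, red, green, blue); there is no depth.
- vision.camera_params(name): a dict with "fx", "fy", "cx", "cy" (pixels), "D" ([k1, k2, p1, p2, k3] as OpenCV has them; the pictures are not rectified), "rvec" (rotation vector, rad) and "tvec" (3), from world to camera coordinates, as OpenCV has them; the wrist camera has in their place "hand_eye" (4x4, takes a point from camera to tool coordinates, whose origin is the TCP and whose axes are the flange's). Camera axes: x right, y down, z forward; pixel columns grow to the right and rows downward; lengths in mm; the calibration is good to about 2 mm. A picture is of the moment at which its call begins: read the wrist's pose just before it. camera_params takes no time and is no camera call.
- close_job(): hands the job in; it is judged then, once.
The state is a dict: "t": time; "qpos": joint angles; "qvel": joint speeds; "joint_torque": joint torques, N m; "ee_pos": TCP position; "orientation": TCP orientation; "ft_force": force on the tool from outside, world axes, zero at the start; "moment": the same for the moment, N m; "width": finger opening in mm; "grasp_force": force on a finger pad.
Only numpy, scipy, OpenCV 4.12 (cv2) and the standard library are available. Lean on these libraries where they do the work, as an engineer would, in place of code of your own. Each camera call takes 0.05 s, during which the arm holds its last target. There are 200 camera calls.

## Working session

There is one attempt and no reset: what is moved stays moved. The work goes in short steps, Python scripts to look and compute and a tool call to move; the robot and the scene stay as the last step left them, time stands still between calls to the robot, and variables do not carry over. Pictures are saved under pics/ and viewed, at most 17 in all, crops included, and the job is handed in when it is done.

Besides the shell and the picture viewer there is one more tool, called after "Call:" as name(argument=value, ...) on one line, values as JSON. servo_tool: Moves the arm, as the interface text tells. Its arguments: {"type":"object","properties":{"plan":{"type":"array"}},"required":["plan"]}

```bash
ls; mkdir -p pics
python3 - <<'E'
from workcell import readout, vision
import cv2
o=readout.get_obs();print({k:o[k] for k in('t','ee_pos','orientation','width','ft_force')})
for n in("side","top","wrist"):
    p=vision.camera_params(n);print(n,p)
    cv2.imwrite(f"pics/{n}0.png",vision.get_image(n)[:,:,::-1])
E
```

```text
pics
{'t': 0.0, 'ee_pos': array([ 215.8511895 , -586.09216602,  301.92077544]), 'orientation': array([-3.09141549e+00, -5.51085287e-01,  3.96945031e-04]), 'width': 87.81875325536866, 'ft_force': array([-0.35659945,  0.2820136 ,  0.24502903])}
side {'fx': 479.34536044346277, 'fy': 479.34536044346277, 'cx': 321.8445127884885, 'cy': 201.10951648049848, 'D': array([-0.14714469,  0.        ,  0.        ,  0.        ,  0.        ]), 'rvec': array([ 0.60586684,  2.85660887, -0.79709558]), 'tvec': array([ 494.95500265, -173.03509991, 1478.43617754])}
top {'fx': 459.6512502393554, 'fy': 459.6512502393554, 'cx': 326.77860432084674, 'cy': 201.76805077422117, 'D': array([-0.12513921,  0.        ,  0.        ,  0.        ,  0.        ]), 'rvec': array([ 2.17972039, -2.23620241,  0.05545612]), 'tvec': array([  42.4991977 ,  538.36491787, 1161.06333682])}
wrist {'fx': 282.5117218724676, 'fy': 282.5117218724676, 'cx': 318.15684232725533, 'cy': 201.84121287833946, 'D': array([-0.00025482,  0.        ,  0.        ,  0.        ,  0.        ]), 'hand_eye': array([[-8.97178227e-04, -9.70325779e-01, -2.41799664e-01,
         6.52216908e+01],
       [ 9.99999521e-01, -9.65249445e-04,  1.63063178e-04,
        -2.49719220e-02],
       [-3.91621397e-04, -2.41799402e-01,  9.70326180e-01,
        -8.38790284e+01],
       [ 0.00000000e+00,  0.00000000e+00,  0.00000000e+00,
         1.00000000e+00]])}
```

View pics/top0.png

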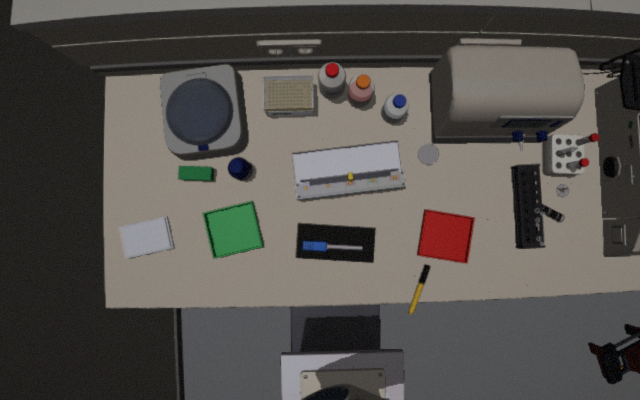

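View pics/side0.png

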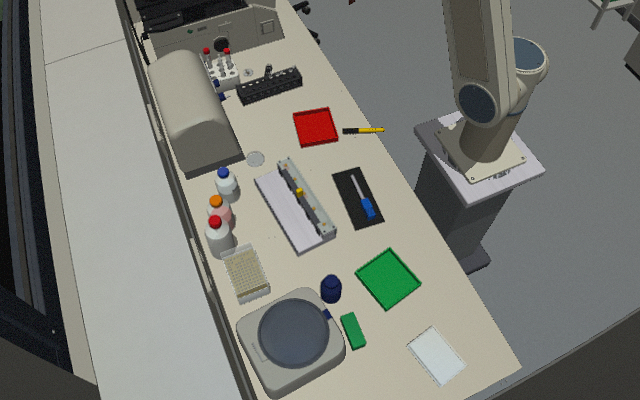

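The top view shows the magazine around (350,172) with its knob at (351,177). The rod is on the mat at (335,246) with its tip to the right (-y). The green tray is at (233,229), the red tray at (446,236), the bottle at (240,168), the dish at (428,154) and the slide box at (196,174). The side view agrees.

```bash
cat > h.py <<'E'
import numpy as np, cv2
from scipy.spatial.transform import Rotation as R
from workcell import readout, vision
def cam(n,o=None):
    p=vision.camera_params(n); K=np.array([[p['fx'],0,p['cx']],[0,p['fy'],p['cy']],[0,0,1]])
    if n=='wrist':
        o=o or readout.get_obs(); T=np.eye(4); T[:3,:3]=R.from_rotvec(o['orientation']).as_matrix(); T[:3,3]=o['ee_pos']
        M=T@p['hand_eye']; Rc,c=M[:3,:3],M[:3,3]
    else:
        Rw=R.from_rotvec(p['rvec']).as_matrix(); Rc=Rw.T; c=-Rw.T@p['tvec']
    return K,p['D'],Rc,c
def ray(C,uv):
    K,D,Rc,c=C; n=cv2.undistortPoints(np.float64(uv).reshape(-1,1,2),K,D).reshape(-1,2)
    return c,np.c_[n,np.ones(len(n))]@Rc.T
def onz(C,uv,z):
    c,d=ray(C,uv); return c+d*((z-c[2])/d[:,2])[:,None]
def proj(C,X):
    K,D,Rc,c=C; return cv2.projectPoints(np.float64(X).reshape(-1,1,3),cv2.Rodrigues(Rc.T)[0],-Rc.T@c,K,D)[0].reshape(-1,2)
def hsv(im,lo,hi,box=None):
    m=cv2.inRange(cv2.cvtColor(im,cv2.COLOR_RGB2HSV),np.array(lo),np.array(hi))
    if box: z=np.zeros_like(m); a,b,c,d=box; z[b:d,a:c]=m[b:d,a:c]; m=z
    return m
def blobs(m,mn=20):
    n,l,s,c=cv2.connectedComponentsWithStats(m); return [(s[i,4],c[i],cv2.minAreaRect(np.argwhere(l==i)[:,::-1].astype(np.float32))) for i in range(1,n) if s[i,4]>=mn]
E
python3 - <<'E'
from h import *
np.set_printoptions(precision=1,suppress=True)
im=cv2.imread('pics/top0.png')[:,:,::-1].copy();C=cam('top')
def rep(name,lo,hi,box,z,mn=8):
    for a,c,r in blobs(hsv(im,lo,hi,box),mn): print(name,a,c,onz(C,[c],z)[0],'box',onz(C,cv2.boxPoints(r),z)[:,:2].tolist() if a>60 else '')
rep('green',(45,120,50),(80,255,255),(200,195,270,265),22,500)
rep('red',(0,150,60),(8,255,255),(410,205,480,270),22,300)
rep('handle',(100,150,60),(125,255,255),(295,225,380,262),20)
rep('knob',(18,140,80),(35,255,255),(330,160,370,195),88)
rep('mat',(0,0,0),(180,255,45),(290,218,382,268),3,1000)
rep('bottle',(105,100,20),(130,255,255),(220,150,260,190),50)
print('mag z27 rear',onz(C,[[292,153],[400,144]],30),'front top',onz(C,[[299,199],[404,190]],0))
cr=im[135:205,285:415]; cv2.imwrite('pics/c1.png',cv2.resize(cr,None,fx=6,fy=6,interpolation=cv2.INTER_CUBIC)[:,:,::-1])
E
```

```text
green 2289 [233.2 229.5] [474.9 266.9  22. ] box [[518.2495337813691, 344.23000465819797], [545.3273329250135, 217.9587070862696], [431.29761345021666, 192.82792874595387], [403.8728594919448, 318.6013401958425]]
red 2231 [445.6 236.1] [ 443.7 -271.2   22. ] box [[398.95174892423825, -196.28945458472003], [513.8560758950098, -219.29614652420446], [489.2248743556991, -347.92842458707963], [373.4430790867151, -324.32525411117854]]
handle 223 [314.5 245.5] [429.5  62.6  20. ] box [[421.75627294715906, 94.53962420805553], [446.5830842662093, 91.29474608751136], [438.6820613776668, 31.139282869956936], [413.8534816296672, 34.404050705172494]]
knob 35 [350.2 176.3] [595.8 -27.7  88. ] box 
mat 2158 [337.  241.8] [436.5   5.1   3. ] box [[400.13785300195923, 110.97298730267337], [486.193120399337, 103.6680027054837], [469.3145826984319, -91.88080711041533], [383.0598880675068, -84.31556643568464]]
bottle 304 [238.3 167.5] [628.2 246.   50. ] box [[652.5324534717195, 268.92274663347786], [651.0892378168552, 219.0097495128666], [603.8554050284238, 219.77106507485937], [605.2177257943156, 269.5649189311901]]
mag z27 rear [[ 663.6  113.3   30. ]
 [ 680.3 -160.3   30. ]] front top [[ 548.6   99.8    0. ]
 [ 565.  -171.9    0. ]]
```

View pics/c1.png

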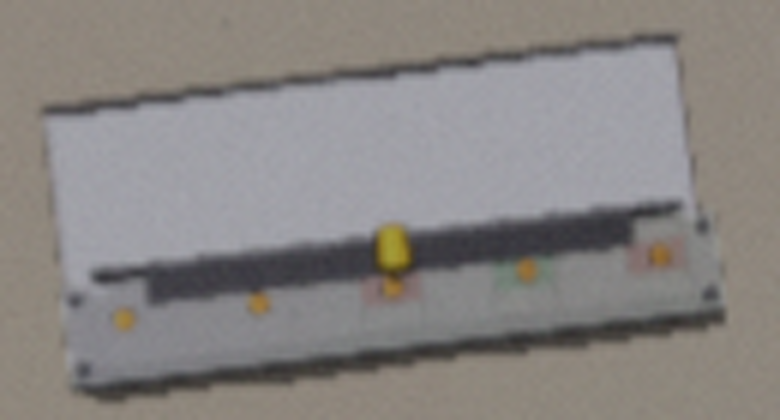

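The magazine crop shows a red cartridge at (392,288), the bay at mag y=0. There is a green one at (527,270), y=-55, and a red one at (660,255), y=-110. The other two bays look empty. I'll move over the magazine.

Call:
servo_tool(plan=[[[-1, 0.55, 0.82, -0.075, 0, 0, -0.2], [-1, 0.55, 0.82, -0.075, 0, 0, -0.2], [-1, 0.55, 0.82, -0.075, 0, 0, -0.2], [-1, 0.55, 0.82, -0.075, 0, 0, -0.2], [-1, 0.55, 0.82, -0.075, 0, 0, -0.2]]])

```text
t: 0.57
ee_pos: [326.4, -420.8, 287.4]
orientation: [-3.114, -0.413, 0.0]
ft_force: [1.7, -0.2, 0.4]
width: 87.5
grasp_force: 0.0
```

Call:
servo_tool(plan=[[[-1, 0.55, 0.82, -0.075, 0, 0, -0.2], [-1, 0.55, 0.82, -0.075, 0, 0, -0.2], [-1, 0.55, 0.82, -0.075, 0, 0, -0.2], [-1, 0.55, 0.82, -0.075, 0, 0, -0.2], [-1, 0.55, 0.82, -0.075, 0, 0, -0.2]]])

```text
t: 0.98
ee_pos: [436.6, -256.7, 272.5]
orientation: [-3.129, -0.278, -0.0]
ft_force: [1.2, 0.1, 0.2]
width: 87.4
grasp_force: 0.0
```

Call:
servo_tool(plan=[[[-1, 0.55, 0.82, -0.075, 0, 0, -0.2], [-1, 0.55, 0.82, -0.075, 0, 0, -0.2], [-1, 0.55, 0.82, -0.075, 0, 0, -0.2], [-1, 0.55, 0.82, -0.075, 0, 0, -0.2], [-1, 0.55, 0.82, -0.075, 0, 0, -0.2]]])

```text
t: 1.4
ee_pos: [546.7, -92.6, 257.5]
orientation: [-3.138, -0.142, 0.0]
ft_force: [1.1, -0.8, 0.1]
width: 87.9
grasp_force: 0.0
```

Call:
servo_tool(plan=[[[-1, 0.55, 0.82, -0.075, 0, 0, -0.2], [-1, 0.0, 0.82, -0.075, 0, 0, -0.14], [-1, 0, 0, 0, 0, 0, 0], [-1, 0, 0, 0, 0, 0, 0]]])

```text
t: 1.73
ee_pos: [567.7, -27.3, 251.1]
orientation: [-3.14, -0.102, 0.002]
ft_force: [0.4, -0.3, 0.2]
width: 87.9
grasp_force: 0.0
```

Run:
```python
from h import *
np.set_printoptions(precision=2,suppress=True)
o=readout.get_obs();print(o['t'],o['ee_pos'],o['orientation'],o['ft_force'],R.from_rotvec(o['orientation']).as_matrix()[:,0])
im=vision.get_image('wrist');cv2.imwrite('pics/w1.png',im[:,:,::-1]);C=cam('wrist',o)
for a,c,r in blobs(hsv(im,(18,140,60),(35,255,255)),30): print('yel',a,c,onz(C,[c],93)[0],onz(C,[c],55)[0])
```

```text
1.7333 [567.71 -27.3  251.09] [-3.14 -0.1   0.  ] [ 0.35 -0.32  0.2 ] [ 1.    0.06 -0.  ]
yel 334 [319.51 173.1 ] [597.98 -26.63  93.  ] [592.49 -27.19  55.  ]
yel 54 [433.41 179.93] [ 598.34 -125.46   93.  ] [ 592.91 -141.54   55.  ]
yel 52 [376.62 181.75] [593.61 -76.55  93.  ] [587.44 -84.95  55.  ]
yel 49 [263.18 185.39] [584.13  21.56  93.  ] [576.47  28.58  55.  ]
yel 56 [206.75 187.57] [579.06  70.6   93.  ] [570.6   85.32  55.  ]
yel 912 [143.32 289.73] [475.27 134.33  93.  ] [450.5  159.05  55.  ]
yel 962 [492.99 289.63] [ 496.63 -199.73   93.  ] [ 475.22 -227.48   55.  ]
yel 2637 [479.22 339.55] [ 440.26 -197.92   93.  ] [ 409.99 -225.39   55.  ]
```

View pics/w1.png

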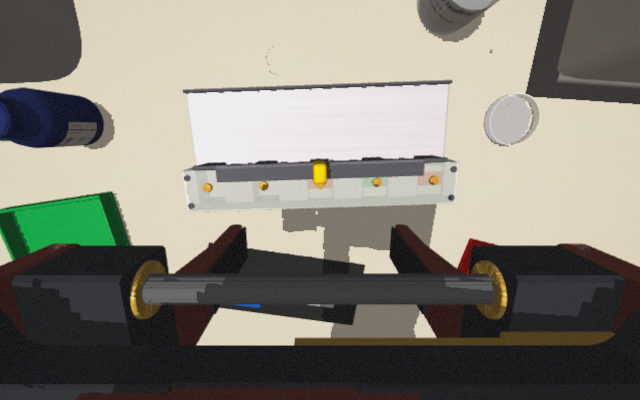

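The wrist view shows the magazine's plungers at (207,188)…(433,180) and the knob at (320,173). The magazine's yaw is about 5.6°. Bays 3–5 show red, green and red. I'll go down to the knob, grip it and slide it.

Call:
servo_tool(plan=[[[-1, 0.68, 0.015, 0, 0, 0, 0.38], [-1, 0, 0, -0.86, 0, 0, 0], [-1, 0, 0, -0.86, 0, 0, 0], [-1, 0, 0, -0.86, 0, 0, 0], [1, 0, 0, 0, 0, 0, 0]]])

```text
t: 2.2
ee_pos: [594.8, -30.0, 145.4]
orientation: [-3.138, -0.145, 0.002]
ft_force: [-0.6, 0.1, 0.1]
width: 84.0
grasp_force: 0.0
```

Call:
servo_tool(plan=[[[1, 0, 0, 0, 0, 0, 0], [1, 0, 0, 0, 0, 0, 0], [1, 0, 0, 0, 0, 0, 0], [1, 0, 0, 0, 0, 0, 0], [1, 0, 0, 0, 0, 0, 0]]])

```text
t: 2.62
ee_pos: [595.3, -28.6, 149.1]
orientation: [3.138, 0.148, 0.001]
ft_force: [0.0, 0.1, 0.3]
width: 51.3
grasp_force: 0.0
```

Call:
servo_tool(plan=[[[1, 0, 0, 0, 0, 0, 0], [1, 0, 0, 0, 0, 0, 0], [1, 0, 0, 0, 0, 0, 0]]])

```text
t: 2.87
ee_pos: [595.2, -28.2, 148.7]
orientation: [3.138, 0.149, 0.0]
ft_force: [-0.8, -0.5, -0.1]
width: 31.6
grasp_force: 0.0
```

Call:
servo_tool(plan=[[[1, 0, 0, 0, 0, 0, 0], [1, 0, 0, 0, 0, 0, 0], [1, 0, 0, 0, 0, 0, 0], [1, 0, 0, 0, 0, 0, 0], [1, 0, 0, 0, 0, 0, 0]]])

```text
t: 3.28
ee_pos: [595.0, -27.0, 148.5]
orientation: [-3.136, -0.148, 0.001]
ft_force: [-0.5, 6.9, 1.6]
width: 11.8
grasp_force: 30.0
```

Call:
servo_tool(plan=[[[1, -0.017, 0.174, 0, 0, 0, 0], [1, -0.017, 0.174, 0, 0, 0, 0], [1, -0.017, 0.174, 0, 0, 0, 0], [1, -0.017, 0.174, 0, 0, 0, 0], [1, 0, 0, 0, 0, 0, 0]]])

```text
t: 3.7
ee_pos: [592.3, 0.6, 148.5]
orientation: [3.138, 0.15, -0.0]
ft_force: [0.1, 0.2, -0.0]
width: 11.7
grasp_force: 30.0
```

Call:
servo_tool(plan=[[[1, 0, 0, 0, 0, 0, 0], [1, 0, 0, 0, 0, 0, 0]]])

```text
t: 3.87
ee_pos: [592.4, 0.1, 148.5]
orientation: [-3.138, -0.149, 0.0]
ft_force: [-1.4, 1.1, 0.7]
width: 11.6
grasp_force: 30.0
```

Call:
servo_tool(plan=[[[1, -0.004, 0.04, 0, 0, 0, 0], [1, 0, 0.02, 0, 0, 0, 0], [1, 0, 0, 0, 0, 0, 0]]])

```text
t: 4.12
ee_pos: [592.3, 0.8, 148.5]
orientation: [3.136, 0.149, -0.0]
ft_force: [-0.9, -5.6, 1.9]
width: 11.8
grasp_force: 30.0
```

Call:
servo_tool(plan=[[[-1, 0, 0, 0, 0, 0, 0], [-1, 0, 0, 0, 0, 0, 0], [-1, 0, 0, 0, 0, 0, 0], [-1, 0, 0, 1, 0, 0, 0], [-1, 0, 0, 1, 0, 0, 0]]])

```text
t: 4.53
ee_pos: [590.6, 2.1, 226.7]
orientation: [-3.137, -0.148, 0.01]
ft_force: [1.8, -0.6, -1.2]
width: 41.6
grasp_force: 0.0
```

Call:
servo_tool(plan=[[[-1, -1, 0.3, 0.5, 0, 0, 0], [-1, -1, 0.3, 0, 0, 0, 0], [-1, -1, 0.3, 0, 0, 0, 0], [-1, 0, 0, 0, 0, 0, 0], [-1, 0, 0, 0, 0, 0, 0]]])

```text
t: 4.95
ee_pos: [474.6, 37.2, 246.7]
orientation: [-3.138, -0.15, 0.001]
ft_force: [1.1, -0.1, 0.7]
width: 75.2
grasp_force: 0.0
```

Run:
```python
from h import *
np.set_printoptions(precision=3,suppress=True)
o=readout.get_obs();print(o['t'],o['ee_pos'],o['orientation'],o['qpos'])
im=vision.get_image('wrist');cv2.imwrite('pics/w2.png',im[:,:,::-1]);C=cam('wrist',o)
for a,c,r in blobs(hsv(im,(100,130,50),(125,255,255)),100): print('blu',a,c,onz(C,[c],27)[0],onz(C,cv2.boxPoints(r),27)[:,:2])
t=vision.get_image('top');C=cam('top')
for a,c,r in blobs(hsv(t,(100,150,60),(125,255,255),(260,215,400,275)),30): print('top blu',a,c,onz(C,[c],20)[0],onz(C,cv2.boxPoints(r),20)[:,:2])
```

```text
4.95 [474.554  37.242 246.686] [-3.138 -0.15   0.001] [0.053 0.288 1.996 0.    0.858 1.528]
blu 125 [54.24   2.064] [633.506 301.726  27.   ] [[633.969 314.825]
 [636.545 287.699]
 [631.513 288.283]
 [628.925 315.53 ]]
blu 606 [88.591 17.871] [623.185 270.88   27.   ] [[628.485 302.593]
 [641.873 246.859]
 [618.104 244.247]
 [604.243 301.187]]
blu 1264 [291.719 226.   ] [433.199  63.257  27.   ] [[420.71   94.941]
 [450.473  91.753]
 [445.88   32.852]
 [415.772  34.726]]
```

View pics/w2.png

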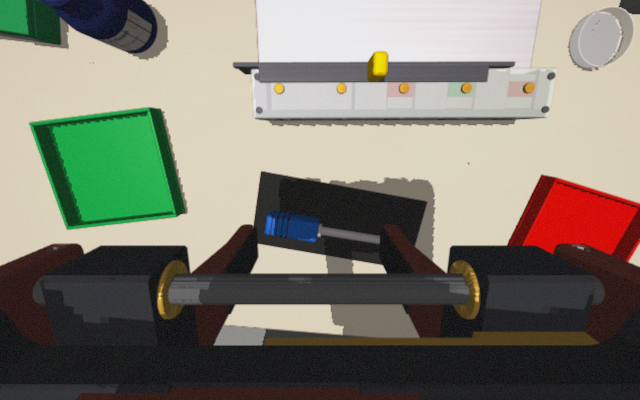

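The wrist view shows the rod lying on the mat, with its handle at (292,226) and shaft tip at about (380,239). The comb is now open. The two left bays, with plungers at (279,88) and (342,88), are empty. I'll turn and pick up the rod near its balance point.

Call:
servo_tool(plan=[[[-1, -0.07, 0.028, -0.15, 0, 0, 0.98], [-1, -0.07, 0.028, -0.15, 0, 0, 0.98], [-1, -0.07, 0.028, -0.15, 0, 0, 0.98], [-1, -0.07, 0.028, -0.15, 0, 0, 0.98], [-1, -0.07, 0.028, -0.15, 0, 0, 0.98]]])

```text
t: 5.47
ee_pos: [464.3, 42.1, 216.2]
orientation: [3.033, 0.816, 0.002]
ft_force: [0.7, 0.2, -0.9]
width: 87.8
grasp_force: 0.0
```

Call:
servo_tool(plan=[[[-1, -0.07, 0.028, -0.15, 0, 0, 0.98], [-1, -0.07, 0.028, -0.15, 0, 0, 0.98], [-1, -0.07, 0.028, -0.15, 0, 0, 0.98], [-1, -0.07, 0.028, -0.15, 0, 0, 0.98], [-1, -0.07, 0.028, -0.15, 0, 0, 0.98]]])

```text
t: 5.88
ee_pos: [450.4, 47.7, 186.0]
orientation: [2.791, 1.441, 0.002]
ft_force: [-0.2, -0.1, -0.3]
width: 87.9
grasp_force: 0.0
```

Call:
servo_tool(plan=[[[-1, -0.07, 0.028, -0.15, 0, 0, 0.98], [-1, -0.07, 0.028, -0.15, 0, 0, 0.98], [-1, -0.07, 0.028, -0.15, 0, 0, 0.98], [-1, -0.07, 0.028, -0.15, 0, 0, 0.98], [-1, -0.07, 0.028, -0.15, 0, 0, 0.98]]])

```text
t: 6.3
ee_pos: [436.4, 53.4, 156.0]
orientation: [2.421, 2.0, 0.002]
ft_force: [-1.4, -0.1, -0.4]
width: 87.8
grasp_force: 0.0
```

Call:
servo_tool(plan=[[[-1, -0.07, 0.028, -0.15, 0, 0, 0.98], [-1, 0, 0, 0, 0, 0, 0], [-1, 0, 0, 0, 0, 0, 0]]])

```text
t: 6.55
ee_pos: [432.9, 54.5, 150.1]
orientation: [2.341, 2.095, 0.0]
ft_force: [-0.7, -0.3, 0.5]
width: 87.8
grasp_force: 0.0
```

Run:
```python
from h import *
np.set_printoptions(precision=3,suppress=True)
o=readout.get_obs();print(o['t'],o['ee_pos'],o['orientation'],o['qpos'],o['width'])
im=vision.get_image('wrist');cv2.imwrite('pics/w3.png',im[:,:,::-1]);C=cam('wrist',o)
for a,c,r in blobs(hsv(im,(100,130,40),(125,255,255)),200): print('blu',a,c,r,onz(C,[c],24)[0],onz(C,cv2.boxPoints(r),27)[:,:2])
print(proj(C,[[429.5,55,27]]))
```

```text
6.55 [432.906  54.496 150.091] [2.341 2.095 0.   ] [0.098 0.423 2.129 0.    0.589 0.209] 87.84947704266467
blu 2344 [313.461 205.816] ((313.2799072265625, 205.21746826171875), (78.8066177368164, 32.18040466308594), 87.61405944824219) [430.113  64.752  24.   ] [[420.67   96.549]
 [444.167  94.899]
 [440.347  33.319]
 [415.151  35.006]]
[[314.071 219.125]]
```

View pics/w3.png

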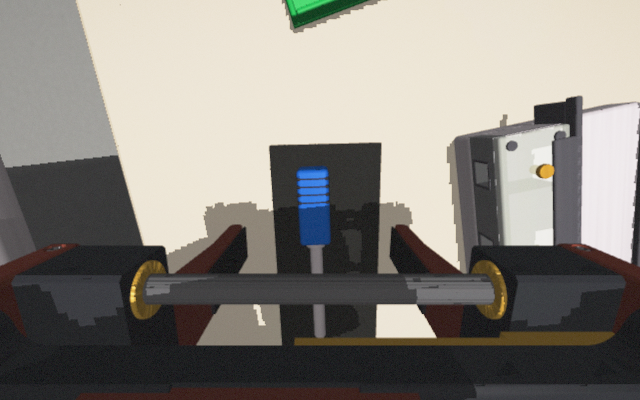

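The handle is at (313,206), and the shaft runs down to (320,335). The tool is aligned to within 2.4°. I'll descend and grip.

Call:
servo_tool(plan=[[[-1, -0.07, 0, -0.8, 0, 0, 0.46], [-1, 0, 0, -0.82, 0, 0, 0], [0.3, 0, 0, 0, 0, 0, 0], [1, 0, 0, 0, 0, 0, 0], [1, 0, 0, 0, 0, 0, 0]]])

```text
t: 7.02
ee_pos: [429.7, 54.5, 85.6]
orientation: [2.298, 2.142, 0.0]
ft_force: [-0.9, 0.4, -0.3]
width: 70.9
grasp_force: 0.0
```

Call:
servo_tool(plan=[[[1, 0, 0, 0, 0, 0, 0], [1, 0, 0, 0, 0, 0, 0], [1, 0, 0, 0, 0, 0, 0], [1, 0, 0, 0, 0, 0, 0], [1, 0, 0, 0, 0, 0, 0]]])

```text
t: 7.43
ee_pos: [429.0, 54.6, 85.9]
orientation: [2.295, 2.144, 0.001]
ft_force: [-0.1, -0.9, -0.3]
width: 37.9
grasp_force: 0.0
```

Call:
servo_tool(plan=[[[1, 0, 0, 0, 0, 0, 0], [1, 0, 0, 0, 0, 0, 0], [1, 0, 0, 0, 0, 0, 0], [1, 0, 0, 0, 0, 0, 0], [1, 0, 0, 0, 0, 0, 0]]])

```text
t: 7.85
ee_pos: [429.0, 54.6, 85.8]
orientation: [2.295, 2.145, 0.0]
ft_force: [0.7, 0.0, 2.9]
width: 23.9
grasp_force: 30.0
```

Rod gripped: width 24, force 30. I'll lift it to window height and turn towards the magazine, staying clear. Meanwhile I'll fit the magazine's pose from the plungers.

Call:
servo_tool(plan=[[[1, 0, 0, 0.5, 0, 0, 0], [1, -0.1, 0, 0.5, 0, 0, 0.995], [1, -0.1, 0, 0, 0, 0, 0.995], [1, -0.1, 0, 0, 0, 0, 0.995], [1, -0.1, 0, 0, 0, 0, 0.995]]])

```text
t: 8.27
ee_pos: [412.8, 54.6, 126.0]
orientation: [1.885, 2.513, 0.001]
ft_force: [-0.2, -0.6, -0.7]
width: 23.8
grasp_force: 30.0
```

Call:
servo_tool(plan=[[[1, -0.1, -0.1, 0, 0, 0, 0.995], [1, -0.1, -0.1, 0, 0, 0, 0.995], [1, -0.1, -0.1, 0, 0, 0, 0.995], [1, -0.1, -0.1, 0, 0, 0, 0.995], [1, 0, -0.1, 0, 0, 0, 0.995]]])

```text
t: 8.68
ee_pos: [395.7, 34.4, 125.5]
orientation: [-1.299, -2.859, 0.001]
ft_force: [-0.6, 1.0, -1.3]
width: 24.0
grasp_force: 30.0
```

Call:
servo_tool(plan=[[[1, 0, -0.1, 0, 0, 0, 0.995], [1, 0, -0.1, 0, 0, 0, 0.995], [1, 0, -0.1, 0, 0, 0, 0.995], [1, 0, -0.1, 0, 0, 0, 0.995], [1, 0, -0.1, 0, 0, 0, 0.995]]])

```text
t: 9.1
ee_pos: [396.7, 14.4, 125.5]
orientation: [-0.653, -3.073, 0.0]
ft_force: [1.0, 0.4, -0.3]
width: 23.9
grasp_force: 30.0
```

Call:
servo_tool(plan=[[[1, 0, -0.1, 0, 0, 0, 0.995], [1, 0, -0.1, 0, 0, 0, 0.995], [1, 0, -0.1, 0, 0, 0, 0.995], [1, 0, -0.1, 0, 0, 0, 0.995], [1, 0, -0.1, 0, 0, 0, 0.995]]])

```text
t: 9.52
ee_pos: [396.6, -5.6, 125.5]
orientation: [0.024, -3.141, -0.0]
ft_force: [-0.0, 0.4, -1.7]
width: 23.7
grasp_force: 30.0
```

Call:
servo_tool(plan=[[[1, 0, -0.1, 0, 0, 0, 0.995], [1, 0, 0, 0, 0, 0, 0], [1, 0, 0, 0, 0, 0, 0]]])

```text
t: 9.77
ee_pos: [396.7, -9.4, 125.6]
orientation: [0.149, -3.138, -0.0]
ft_force: [0.1, 0.2, -0.7]
width: 23.7
grasp_force: 30.0
```

Run:
```python
from h import *
from scipy.optimize import least_squares
np.set_printoptions(precision=2,suppress=True)
mk=lambda p,r:cam('wrist',{'ee_pos':np.array(p),'orientation':np.array(r)})
views=[]
for f,C in (('w1',mk([567.71,-27.3,251.09],[-3.14,-.102,0])),('w2',mk([474.55,37.24,246.69],[-3.138,-.15,.001]))):
    im=cv2.imread(f'pics/{f}.png')[:,:,::-1].copy()
    b=[c for a,c,r in blobs(hsv(im,(10,120,60),(35,255,255),(150,50,580,200)),25) if a<150]
    b=np.array(sorted(b,key=lambda c:-c[0]));print(f,b);views.append((C,b))
ys=np.array([-110,-55,0,55,110.])
def X(p,y): s,c=np.sin(p[2]),np.cos(p[2]); return np.c_[p[0]-s*y,p[1]+c*y,np.full(len(y),p[3])]
def res(p):
    r=[]
    for C,b in views:
        if len(b)==5: r.append((proj(C,X(p,ys))-b).ravel())
    return np.concatenate(r)
s=least_squares(res,[583,-28,.098,64]);p=s.x;print('plunger row mid',p,'yaw',np.degrees(p[2]),'res',np.abs(s.fun).max())
si,co=np.sin(p[2]),np.cos(p[2]);yv=np.array([-si,co])
print('lateral: knob',np.array([592.3,.8])@yv-27.5,'plungers',p[:2]@yv)
o=readout.get_obs();print(o['t'],o['ee_pos'],o['orientation'],o['width'])
d=o['orientation'];print('toolyaw',np.degrees(2*np.arctan2(d[1],d[0])))
t=vision.get_image('top');cv2.imwrite('pics/t2.png',cv2.resize(t[130:280,260:460],None,fx=4,fy=4,interpolation=cv2.INTER_CUBIC)[:,:,::-1])
s=vision.get_image('side');cv2.imwrite('pics/s2.png',cv2.resize(s[140:260,230:400],None,fx=4.6,fy=4.6,interpolation=cv2.INTER_CUBIC)[:,:,::-1])
```

```text
w1 [[433.73 179.89]
 [376.54 181.73]
 [263.04 185.56]
 [206.86 187.5 ]]
w2 [[528.62  87.47]
 [466.22  87.6 ]
 [403.62  87.62]
 [341.06  87.81]
 [278.84  87.86]]
plunger row mid [584.43 -27.71   0.1   64.85] yaw 5.50526703326249 res 0.1273661228714218
lateral: knob -83.52732680634514 plungers -83.64639062773804
9.7667 [396.74  -9.44 125.57] [ 0.15 -3.14 -0.  ] 23.740645375228578
toolyaw -174.56139950050252
```

View pics/t2.png

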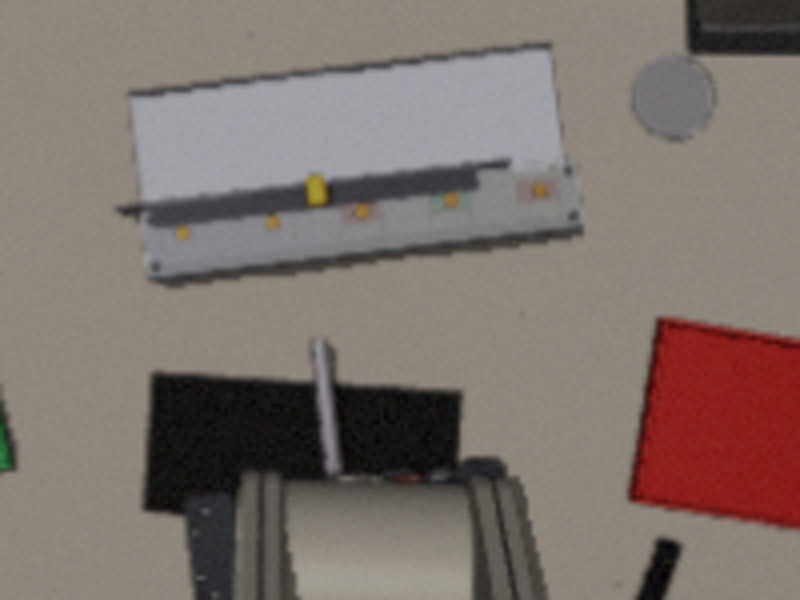

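The rod now points at the magazine, tip at about (320,343) in the crop. The magazine's lateral position from the plungers and from the knob agrees to 0.1 mm. I'll check the tip and the magazine's x.

Run:
```python
from h import *
np.set_printoptions(precision=2,suppress=True)
C=cam('top');S=cam('side')
ps=np.radians(5.5);u=np.array([np.cos(ps),np.sin(ps)]);v=np.array([-u[1],u[0]])
f=lambda P:np.c_[P[:,:2]@u,P[:,:2]@v+83.55,P[:,2]]
print('tip top (u,v)',f(onz(C,[[260+320/4,130+340/4]],54.8)),'tcp',np.array([396.74,-9.44])@u)
e=np.array([[131,93],[552,45]])/4+[260,130]
print('rear lip top',f(onz(C,e,32)))
C1=cam('wrist',{'ee_pos':np.array([567.71,-27.3,251.09]),'orientation':np.array([-3.14,-.102,0])})
print('rear lip w1',f(onz(C1,[[185,91],[450,81]],32)),'front roof w1',f(onz(C1,[[190,208],[455,200]],60)))
print('plunger u',np.array([584.43,-27.71])@u, 'tip pred px side',proj(S,np.r_[np.array([396.74,-9.44])+110*u,54.8]))
s=cv2.imread('pics/s2.png');print(s.shape)
```

```text
tip top (u,v) [[501.8   32.97  54.8 ]] tcp 394.00870383640364
rear lip top [[ 670.22  130.88   32.  ]
 [ 669.04 -136.73   32.  ]]
rear lip w1 [[ 672.3   132.92   32.  ]
 [ 673.16 -133.1    32.  ]] front roof w1 [[ 557.7   131.63   60.  ]
 [ 557.53 -134.65   60.  ]]
plunger u 579.0835144093949 tip pred px side [[333.82 191.98]]
(552, 782, 3)
```

View pics/s2.png

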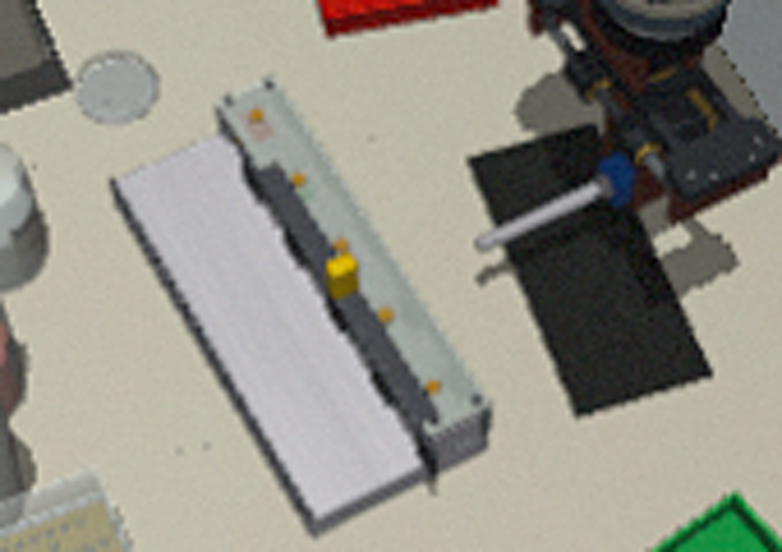

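The side view's tip at about (335,192) matches my prediction of (334,192) to a pixel. In the magazine frame the tip is at x≈-110, y≈36. I'll align with the middle bay and enter.

Call:
servo_tool(plan=[[[1, 0.086, -0.9, -0.37, 0, 0, 0], [1, 0, 0, 0, 0, 0, 0], [1, 0.498, 0.048, 0, 0, 0, 0], [1, 0.498, 0.048, 0, 0, 0, 0], [1, 0, 0, 0, 0, 0, 0]]])

```text
t: 10.28
ee_pos: [444.2, -41.6, 111.3]
orientation: [-0.15, 3.133, -0.001]
ft_force: [0.7, 0.6, -1.0]
width: 23.8
grasp_force: 30.0
```

Call:
servo_tool(plan=[[[1, 0.2, 0.019, 0, 0, 0, 0], [1, 0.2, 0.019, 0, 0, 0, 0], [1, 0, 0, 0, 0, 0, 0]]])

```text
t: 10.53
ee_pos: [457.3, -39.8, 111.0]
orientation: [-0.154, 3.137, -0.0]
ft_force: [0.6, 0.2, -1.7]
width: 23.9
grasp_force: 30.0
```

Call:
servo_tool(plan=[[[1, 0.2, 0.019, 0, 0, 0, 0], [1, 0.2, 0.019, 0, 0, 0, 0]]])

```text
t: 10.7
ee_pos: [470.7, -38.2, 110.5]
orientation: [0.153, -3.134, -0.001]
ft_force: [-2.6, -0.5, -0.3]
width: 23.8
grasp_force: 30.0
```

Call:
servo_tool(plan=[[[1, 0.2, 0.019, 0, 0, 0, 0], [1, 0.2, 0.019, 0, 0, 0, 0]]])

```text
t: 10.87
ee_pos: [489.5, -36.9, 111.0]
orientation: [-0.154, 3.137, -0.0]
ft_force: [0.4, -0.0, -1.2]
width: 23.8
grasp_force: 30.0
```

Call:
servo_tool(plan=[[[1, 0.2, 0.019, 0, 0, 0, 0], [1, 0.2, 0.019, 0, 0, 0, 0], [1, 0.2, 0.019, 0, 0, 0, 0], [1, 0, 0, 0, 0, 0, 0], [1, 0, 0, 0, 0, 0, 0]]])

```text
t: 11.28
ee_pos: [512.7, -34.7, 110.8]
orientation: [-0.154, 3.137, -0.0]
ft_force: [-0.2, -0.2, -1.1]
width: 23.8
grasp_force: 30.0
```

Run:
```python
from h import *
o=readout.get_obs();print(o['t'],o['ee_pos'],o['orientation'],o['width'],o['grasp_force'])
t=vision.get_image('top')[130:210,270:420];s=vision.get_image('side')[140:260,230:400]
a=cv2.resize(t,(750,400));b=cv2.resize(s,(283,200));
cv2.imwrite('pics/t3.png',np.vstack([a[:,:,::-1],np.hstack([b,np.zeros((200,467,3),np.uint8)])[:,:,::-1]]))
```

```text
11.2833 [512.67708425 -34.65581897 110.82616253] [-1.54080451e-01  3.13733742e+00 -1.21539825e-04] 23.817453632838223 29.999757707118988
```

View pics/t3.png

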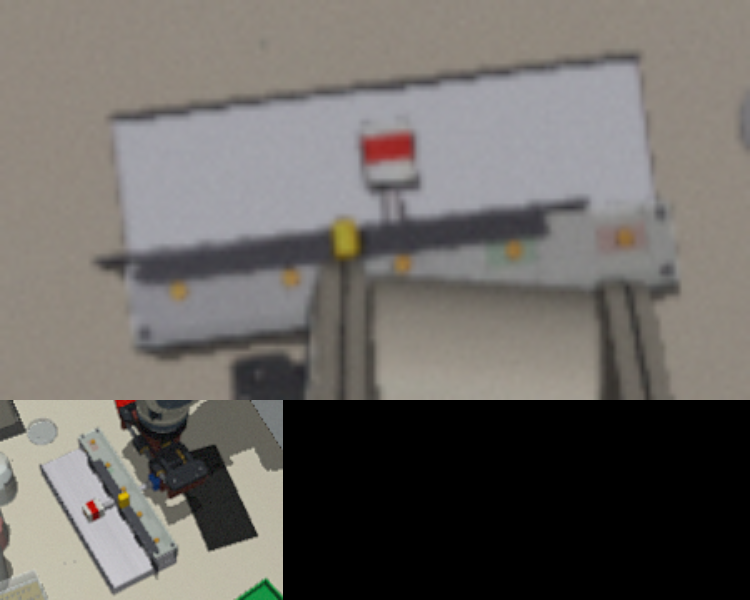

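The red cartridge is fully out on the ledge at (388,152). I'll retract and do the next bay (y=-55).

Call:
servo_tool(plan=[[[1, -0.946, -0.091, 0, 0, 0, 0], [1, -0.946, -0.091, 0, 0, 0, 0], [1, 0, 0, 0, 0, 0, 0], [1, 0.066, -0.684, 0, 0, 0, 0], [1, 0.066, -0.684, 0, 0, 0, 0]]])

```text
t: 11.8
ee_pos: [440.7, -96.4, 111.0]
orientation: [0.158, -3.137, -0.001]
ft_force: [0.0, 0.1, -1.6]
width: 23.7
grasp_force: 30.0
```

Call:
servo_tool(plan=[[[1, 0, 0, 0, 0, 0, 0], [1, 0, 0, 0, 0, 0, 0]]])

```text
t: 11.97
ee_pos: [441.6, -97.6, 111.0]
orientation: [-0.15, 3.138, 0.0]
ft_force: [-0.7, 0.0, -0.9]
width: 23.8
grasp_force: 30.0
```

Call:
servo_tool(plan=[[[1, 0.248, 0.044, 0, 0, 0, 0], [1, 0.25, 0.024, 0, 0, 0, 0], [1, 0, 0, 0, 0, 0, 0]]])

```text
t: 12.22
ee_pos: [464.3, -93.3, 111.2]
orientation: [-0.156, 3.135, -0.001]
ft_force: [0.8, -0.2, -1.2]
width: 23.6
grasp_force: 30.0
```

Call:
servo_tool(plan=[[[1, 0.2, 0.019, 0, 0, 0, 0], [1, 0.2, 0.019, 0, 0, 0, 0], [1, 0.2, 0.019, 0, 0, 0, 0]]])

```text
t: 12.47
ee_pos: [486.0, -91.0, 110.7]
orientation: [0.155, -3.137, -0.0]
ft_force: [0.3, 1.3, -2.1]
width: 23.7
grasp_force: 30.0
```

Call:
servo_tool(plan=[[[1, 0.2, 0.019, 0, 0, 0, 0], [1, 0.2, 0.019, 0, 0, 0, 0], [1, 0.2, 0.019, 0, 0, 0, 0], [1, 0.2, 0.019, 0, 0, 0, 0], [1, 0, 0, 0, 0, 0, 0]]])

```text
t: 12.88
ee_pos: [519.9, -88.7, 111.1]
orientation: [-0.154, 3.135, -0.001]
ft_force: [-0.4, -0.6, -1.5]
width: 24.1
grasp_force: 30.0
```

Call:
servo_tool(plan=[[[1, -0.946, -0.091, 0, 0, 0, 0], [1, -0.946, -0.091, 0, 0, 0, 0], [1, 0, 0, 0, 0, 0, 0], [1, 0, 0, 0, 0, 0, 0]]])

```text
t: 13.22
ee_pos: [439.7, -95.8, 110.7]
orientation: [0.152, -3.135, -0.001]
ft_force: [1.1, 1.1, -0.5]
width: 24.1
grasp_force: 30.0
```

```bash
cat > red.py <<'E'
from h import *
C=cam('top');ps=np.radians(5.5);u=np.array([np.cos(ps),np.sin(ps)]);v=np.array([-u[1],u[0]])
def carts():
    t=vision.get_image('top')
    for n,lo,hi in(('red',(0,120,60),(8,255,255)),('green',(45,80,50),(85,255,255))):
        for a,c,r in blobs(hsv(t,lo,hi,(295,140,400,178)),12):
            P=onz(C,[c],53)[0];print(n,a,c.round(1),'mag x,y',(P[:2]@u-613).round(1),(P[:2]@v+83.55+2.9).round(1),P[:2].round(1))
E
python3 - <<'E'
from red import *
o=readout.get_obs();print(o['t'],o['ee_pos'],o['orientation'],o['width'],o['grasp_force'])
carts()
E
```

```text
13.2167 [439.67478791 -95.83725135 110.71978656] [ 1.52022187e-01 -3.13530168e+00 -1.20443577e-03] 24.094845903428844 29.999738037586212
red 39 [347.1 159.1] mag x,y 23.5 1.5 [641.7 -23.5]
green 46 [369.4 156.5] mag x,y 23.4 -54.2 [646.9 -79. ]
```

Call:
servo_tool(plan=[[[1, 0.067, -0.697, 0, 0, 0, 0], [1, 0.067, -0.697, 0, 0, 0, 0], [1, 0, 0, 0, 0, 0, 0], [1, 0, 0, 0, 0, 0, 0]]])

```text
t: 13.6
ee_pos: [448.9, -152.9, 111.1]
orientation: [-0.15, 3.136, -0.001]
ft_force: [-0.6, -1.1, -1.2]
width: 23.8
grasp_force: 30.0
```

Call:
servo_tool(plan=[[[1, 0, 0, 0, 0, 0, 0], [1, 0, 0, 0, 0, 0, 0]]])

```text
t: 13.77
ee_pos: [447.5, -151.0, 110.8]
orientation: [0.155, -3.138, -0.0]
ft_force: [-0.0, -0.0, -0.9]
width: 23.9
grasp_force: 30.0
```

Call:
servo_tool(plan=[[[1, 0.25, 0.024, 0, 0, 0, 0], [1, 0.25, 0.024, 0, 0, 0, 0], [1, 0, 0, 0, 0, 0, 0]]])

```text
t: 14.02
ee_pos: [470.2, -149.5, 111.2]
orientation: [-0.156, 3.135, -0.002]
ft_force: [0.6, 0.0, -1.1]
width: 23.6
grasp_force: 30.0
```

Call:
servo_tool(plan=[[[1, 0.2, 0.019, 0, 0, 0, 0], [1, 0.2, 0.019, 0, 0, 0, 0], [1, 0.2, 0.019, 0, 0, 0, 0]]])

```text
t: 14.27
ee_pos: [491.8, -147.1, 110.7]
orientation: [0.154, -3.137, -0.0]
ft_force: [-0.2, 0.3, -1.9]
width: 23.3
grasp_force: 30.0
```

Call:
servo_tool(plan=[[[1, 0.2, 0.019, 0, 0, 0, 0], [1, 0.2, 0.019, 0, 0, 0, 0], [1, 0.2, 0.019, 0, 0, 0, 0], [1, 0.2, 0.019, 0, 0, 0, 0], [1, 0, 0, 0, 0, 0, 0]]])

```text
t: 14.68
ee_pos: [525.5, -144.5, 111.1]
orientation: [-0.154, 3.136, -0.001]
ft_force: [0.2, -0.2, -1.0]
width: 23.8
grasp_force: 30.0
```

Call:
servo_tool(plan=[[[1, -0.946, -0.091, 0, 0, 0, 0], [1, -0.946, -0.091, 0, 0, 0, 0], [1, 0, 0, 0, 0, 0, 0], [1, 0, 0, 0, 0, 0, 0]]])

```text
t: 15.02
ee_pos: [445.5, -151.6, 110.7]
orientation: [0.152, -3.136, -0.002]
ft_force: [0.6, -1.1, -1.2]
width: 23.9
grasp_force: 30.0
```

Run:
```python
from red import *
o=readout.get_obs();print(o['t'],o['ee_pos'],o['orientation'],o['width'],o['grasp_force'])
carts()
```

```text
15.0167 [ 445.46820387 -151.55057244  110.71324196] [ 1.51658688e-01 -3.13558142e+00 -1.55309236e-03] 23.867593836002076 29.999822080135345
red 43 [390.5 154. ] mag x,y 23.4 -107.0 [ 652.  -131.5]
red 38 [347.  159.1] mag x,y 23.4 1.8 [641.6 -23.3]
green 46 [369.4 156.5] mag x,y 23.4 -54.2 [646.9 -79. ]
```

All three cartridges are out on the ledge. I'll take the rod back to the mat.

Call:
servo_tool(plan=[[[1, -0.3, 0, 1, 0, 0, 0], [1, 0.008, 0.242, 0, 0, 0, -0.995], [1, 0.008, 0.242, 0, 0, 0, -0.995], [1, 0.008, 0.242, 0, 0, 0, -0.995], [1, 0.008, 0.242, 0, 0, 0, -0.995]]])

```text
t: 15.48
ee_pos: [438.7, -112.8, 151.3]
orientation: [0.397, 3.114, -0.001]
ft_force: [-0.5, 1.1, -1.6]
width: 23.6
grasp_force: 30.0
```

Call:
servo_tool(plan=[[[1, 0.008, 0.242, 0, 0, 0, -0.995], [1, 0.008, 0.242, 0, 0, 0, -0.995], [1, 0.008, 0.242, 0, 0, 0, -0.995], [1, 0.008, 0.242, 0, 0, 0, -0.995], [1, 0.008, 0.242, 0, 0, 0, -0.995]]])

```text
t: 15.9
ee_pos: [440.3, -64.1, 151.1]
orientation: [1.058, 2.956, 0.001]
ft_force: [-0.1, 0.1, -1.3]
width: 23.7
grasp_force: 30.0
```

Call:
servo_tool(plan=[[[1, 0.008, 0.242, 0, 0, 0, -0.995], [1, 0.008, 0.242, 0, 0, 0, -0.995], [1, 0.008, 0.242, 0, 0, 0, -0.995], [1, 0.008, 0.242, 0, 0, 0, -0.995], [1, 0.008, 0.242, 0, 0, 0, -0.995]]])

```text
t: 16.32
ee_pos: [441.9, -15.5, 151.1]
orientation: [1.67, 2.659, 0.002]
ft_force: [0.2, -0.6, -1.2]
width: 23.9
grasp_force: 30.0
```

Call:
servo_tool(plan=[[[1, 0.008, 0.242, 0, 0, 0, -0.995], [1, 0.008, 0.242, 0, 0, 0, -0.995], [1, 0.008, 0.242, 0, 0, 0, -0.995], [1, 0.008, 0.242, 0, 0, 0, -0.995], [1, 0.008, 0.242, 0, 0, 0, -0.995]]])

```text
t: 16.73
ee_pos: [443.5, 33.1, 151.1]
orientation: [2.204, 2.237, 0.003]
ft_force: [-0.6, 0.2, -0.8]
width: 23.6
grasp_force: 30.0
```

Call:
servo_tool(plan=[[[1, 0.008, 0.242, 0, 0, 0, -0.995], [1, 0, 0, 0, 0, 0, 0], [1, 0, 0, 0, 0, 0, 0]]])

```text
t: 16.98
ee_pos: [443.2, 42.4, 151.0]
orientation: [2.29, 2.149, 0.002]
ft_force: [0.1, 0.4, -2.1]
width: 23.8
grasp_force: 30.0
```

Run:
```python
from h import *
o=readout.get_obs();print(o['t'],o['ee_pos'],o['orientation'],o['width'],o['grasp_force'])
im=vision.get_image('wrist');C=cam('wrist',o)
t=vision.get_image('top')[200:290,270:420]
cv2.imwrite('pics/w4.png',np.hstack([cv2.resize(im,(480,300)),cv2.resize(t,(320,192))[:,:,:] if 0 else cv2.copyMakeBorder(cv2.resize(t,(320,192)),0,108,0,0,0)])[:,:,::-1])
```

```text
16.9833 [443.21954467  42.3656581  150.99743168] [2.29031358e+00 2.14895896e+00 1.67374081e-03] 23.835079303779693 30.00015825033188
```

View pics/w4.png

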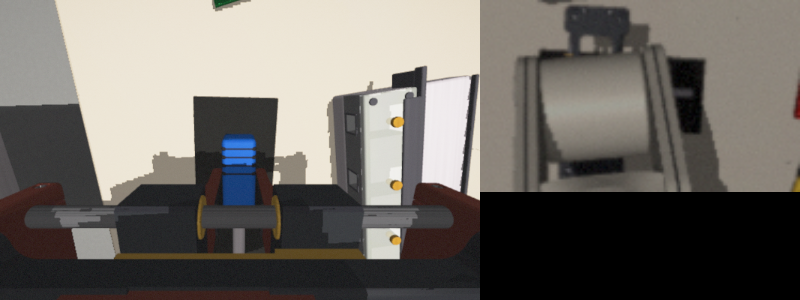

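The rod is held level over the mat, handle at (238,170) in the wrist half. I'll lower it and release.

Call:
servo_tool(plan=[[[1, -0.1, 0, -0.8, 0, 0, 0], [1, 0, 0, -0.6, 0, 0, 0], [1, 0, 0, -0.2, 0, 0, 0], [1, 0, 0, 0, 0, 0, 0], [1, 0, 0, 0, 0, 0, 0]]])

```text
t: 17.5
ee_pos: [438.2, 41.5, 86.6]
orientation: [-2.295, -2.145, 0.001]
ft_force: [0.4, -0.9, -0.9]
width: 23.6
grasp_force: 30.0
```

Call:
servo_tool(plan=[[[-1, 0, 0, 0, 0, 0, 0], [-1, 0, 0, 0, 0, 0, 0], [-1, 0, 0, 0, 0, 0, 0], [-1, 0, 0, 0, 0, 0, 0], [-1, 0, 0, 1, 0, 0, 0]]])

```text
t: 17.92
ee_pos: [434.3, 41.6, 120.9]
orientation: [-2.289, -2.139, 0.018]
ft_force: [-0.3, -0.8, 0.7]
width: 53.4
grasp_force: 0.0
```

Call:
servo_tool(plan=[[[-1, 0, 0, 1, 0, 0, 0], [-1, 0.2, -0.18, 0.05, 0, 0, -0.947], [-1, 0.2, -0.18, 0.05, 0, 0, -0.947], [-1, 0.2, -0.18, 0.05, 0, 0, -0.947], [-1, 0.2, -0.18, 0.05, 0, 0, -0.947]]])

```text
t: 18.33
ee_pos: [470.6, 12.8, 175.7]
orientation: [2.62, 1.733, 0.002]
ft_force: [-0.4, -0.5, -1.4]
width: 86.2
grasp_force: 0.0
```

Call:
servo_tool(plan=[[[-1, 0.2, -0.18, 0.05, 0, 0, -0.947], [-1, 0.2, -0.18, 0.05, 0, 0, -0.947], [-1, 0.2, -0.18, 0.05, 0, 0, -0.947], [-1, 0.2, -0.18, 0.05, 0, 0, -0.947], [-1, 0.2, -0.18, 0.05, 0, 0, -0.947]]])

```text
t: 18.75
ee_pos: [510.4, -23.3, 185.2]
orientation: [2.92, 1.158, 0.001]
ft_force: [0.6, -0.3, -1.2]
width: 88.0
grasp_force: 0.0
```

Call:
servo_tool(plan=[[[-1, 0.2, -0.18, 0.05, 0, 0, -0.947], [-1, 0.2, -0.18, 0.05, 0, 0, -0.947], [-1, 0.2, -0.18, 0.05, 0, 0, -0.947], [-1, 0.2, -0.18, 0.05, 0, 0, -0.947], [-1, 0.2, -0.18, 0.05, 0, 0, -0.947]]])

```text
t: 19.17
ee_pos: [550.4, -59.3, 195.2]
orientation: [3.096, 0.535, 0.0]
ft_force: [0.4, -0.1, -0.1]
width: 88.2
grasp_force: 0.0
```

Call:
servo_tool(plan=[[[-1, 0.1, -0.18, 0.05, 0, 0, -0.947], [-1, 0, -0.18, 0.05, 0, 0, -0.947], [-1, 0, -0.18, 0.05, 0, 0, -0.947], [-1, 0, 0, 0, 0, 0, 0], [-1, 0, 0, 0, 0, 0, 0]]])

```text
t: 19.58
ee_pos: [554.0, -80.7, 201.0]
orientation: [-3.138, -0.157, -0.0]
ft_force: [0.5, -0.0, -0.5]
width: 87.7
grasp_force: 0.0
```

Run:
```python
from h import *
np.set_printoptions(precision=2,suppress=True)
o=readout.get_obs();d=o['orientation'];print(o['t'],o['ee_pos'],np.degrees(2*np.arctan2(d[1],d[0])))
im=vision.get_image('wrist');C=cam('wrist',o);cv2.imwrite('pics/w5.png',im[:,:,::-1])
u=np.array([np.cos(.096),np.sin(.096)]);v=np.array([-u[1],u[0]])
for n,lo,hi in(('red',(0,130,80),(8,255,255)),('green',(45,100,60),(85,255,255)),('yel',(18,140,60),(35,255,255))):
    for a,c,r in blobs(hsv(im,lo,hi,(100,0,540,235)),40):
        P=onz(C,[c],53 if n!='yel' else 93)[0];print(n,a,c,P,'mag y',P[:2]@v+83.55,'u-615',P[:2]@u-615,r)
```

```text
19.5833 [554.   -80.66 200.98] -354.2782368639082
red 573 [255.03  93.51] [642.45 -22.99  53.  ] mag y -0.910218195129417 u-615 22.286518173919603 ((255.5, 93.5), (33.0, 17.0), 0.0)
red 644 [395.72  93.68] [ 653.06 -131.12   53.  ] mag y -109.5596428363584 u-615 22.488331687286745 ((395.5, 94.5), (19.0, 37.0), 90.0)
green 563 [327.14  93.46] [647.99 -78.39  53.  ] mag y -56.586035281532176 u-615 22.48869635758922 ((327.5, 93.5), (17.0, 31.0), 90.0)
yel 716 [209.57 155.47] [596.15  -3.17  93.  ] mag y 23.24958687667231 u-615 -21.894400246976716 ((209.9617462158203, 156.0029296875), (26.076810836791992, 29.3747615814209), 85.60128784179688)
yel 97 [113.99 171.54] [578.84  61.56  93.  ] mag y 89.34691044943995 u-615 -32.926133484342245 ((114.0, 171.5), (9.0, 12.0), 90.0)
yel 88 [184.19 171.6 ] [583.51  13.96  93.  ] mag y 41.5189586796783 u-615 -32.83532000620073 ((184.0, 171.5), (9.0, 10.0), 90.0)
yel 86 [254.56 171.7 ] [588.18 -33.76  93.  ] mag y -6.430555240996881 u-615 -32.76351082077247 ((254.5, 172.0), (10.0, 9.0), 90.0)
yel 84 [325.07 171.83] [592.83 -81.6   93.  ] mag y -54.50087813410569 u-615 -32.718288453567766 ((325.2500305175781, 171.75001525878906), (9.899494171142578, 9.192388534545898), 45.0)
yel 87 [395.17 171.99] [ 597.45 -129.2    93.  ] mag y -102.31812009753124 u-615 -32.68656287677095 ((395.4000244140625, 171.8000030517578), (9.838699340820312, 9.838699340820312), 63.43495178222656)
```

View pics/w5.png

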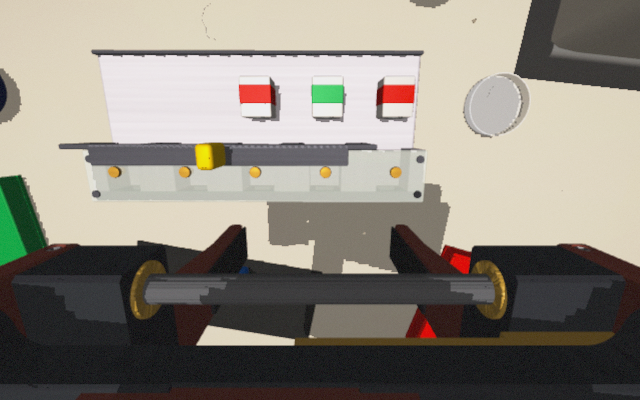

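The wrist view shows red cartridges at (255,94) and (396,94) and a green one at (327,93), square on the ledge. I'll take the outer red first, with the gripper part open so it clears the neighbour.

Call:
servo_tool(plan=[[[-0.05, 0.825, -0.42, 0, 0, 0, 0], [-0.05, 0.825, -0.42, 0, 0, 0, 0], [-0.05, 0.825, -0.42, 0, 0, 0, 0], [-0.05, 0, 0, -0.5, 0, 0, 0], [-0.05, 0, 0, 0, 0, 0, 0]]])

```text
t: 20.05
ee_pos: [652.9, -130.9, 177.9]
orientation: [-3.137, -0.156, 0.005]
ft_force: [-2.0, 0.6, -1.4]
width: 57.7
grasp_force: 0.0
```

Call:
servo_tool(plan=[[[-0.05, 0, 0, 0, 0, 0, 0], [-0.05, 0, 0, 0, 0, 0, 0], [-0.05, 0, 0, 0, 0, 0, 0]]])

```text
t: 20.3
ee_pos: [652.5, -130.2, 181.4]
orientation: [-3.138, -0.156, 0.0]
ft_force: [0.2, -0.4, -0.2]
width: 46.2
grasp_force: 0.0
```

Call:
servo_tool(plan=[[[-0.05, 0, 0, -0.875, 0, 0, 0], [-0.05, 0, 0, -0.875, 0, 0, 0], [-0.05, 0, 0, 0, 0, 0, 0], [1, 0, 0, 0, 0, 0, 0], [1, 0, 0, 0, 0, 0, 0]]])

```text
t: 20.72
ee_pos: [652.9, -130.7, 111.7]
orientation: [-3.138, -0.155, 0.0]
ft_force: [-0.7, 0.3, 0.5]
width: 36.2
grasp_force: 0.0
```

Call:
servo_tool(plan=[[[1, 0, 0, 0, 0, 0, 0], [1, 0, 0, 0, 0, 0, 0], [1, 0, 0, 0, 0, 0, 0], [1, 0, 0, 0, 0, 0, 0], [1, 0, 0, 0, 0, 0, 0]]])

```text
t: 21.13
ee_pos: [653.3, -130.9, 112.0]
orientation: [3.138, 0.154, 0.001]
ft_force: [-2.7, -0.1, 7.3]
width: 23.7
grasp_force: 30.0
```

Call:
servo_tool(plan=[[[1, 0, 0, 0.9, 0, 0, 0], [1, 0, 0, 1, 0, 0, 0], [1, -0.754, -0.577, 0, 0, 0, -0.48], [1, -0.754, -0.577, 0, 0, 0, -0.48], [1, -0.754, -0.577, 0, 0, 0, -0.48]]])

```text
t: 21.55
ee_pos: [562.0, -200.5, 188.0]
orientation: [3.14, -0.044, 0.003]
ft_force: [0.8, -0.9, -1.0]
width: 24.4
grasp_force: 30.0
```

Call:
servo_tool(plan=[[[1, -0.754, -0.577, 0, 0, 0, -0.48], [1, -0.754, -0.577, 0, 0, 0, -0.48], [1, -0.754, -0.577, 0, 0, 0, -0.48], [1, -0.754, -0.577, 0, 0, 0, -0.48], [1, 0, 0, 0, 0, 0, 0]]])

```text
t: 21.97
ee_pos: [437.2, -294.8, 186.8]
orientation: [-3.125, 0.315, 0.004]
ft_force: [-0.7, -0.5, -0.9]
width: 23.7
grasp_force: 30.0
```

Run:
```python
from h import *
np.set_printoptions(precision=1,suppress=True)
o=readout.get_obs();d=o['orientation'];print(o['t'],o['ee_pos'],np.degrees(2*np.arctan2(d[1],d[0])),o['width'],o['grasp_force'])
im=vision.get_image('wrist');C=cam('wrist',o);cv2.imwrite('pics/w6.png',im[:,:,::-1])
for a,c,r in blobs(hsv(im,(0,130,50),(8,255,255)),300): print(a,c,onz(C,[c],22)[0],onz(C,cv2.boxPoints(r),22)[:,:2])
```

```text
21.9667 [ 437.2 -294.8  186.8] 348.4730179606018 23.661043729814622 29.999461770057678
14334 [289.9 184.2] [ 461.1 -274.2   22. ] [[ 517.2 -221.5]
 [ 491.3 -347.9]
 [ 362.2 -326.9]
 [ 391.5 -183.8]]
964 [318.  256.4] [ 387.6 -284.7   22. ] [[ 403.1 -266.7]
 [ 394.8 -307.4]
 [ 372.4 -303.2]
 [ 381.  -261.7]]
```

View pics/w6.png

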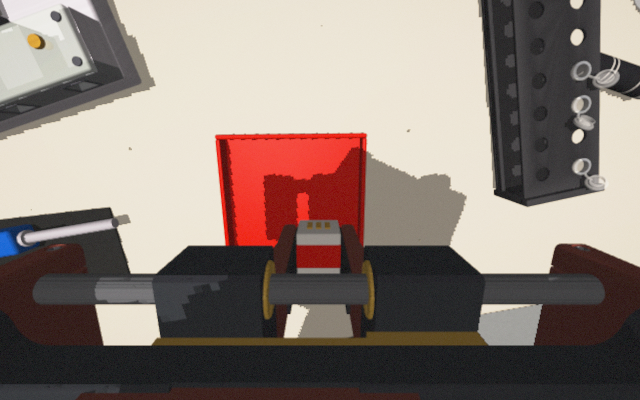

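The wrist view shows the cartridge held at (318,250) over the red tray, whose far edge runs from (218,135) to (365,134). The rod's tip at (128,218) looks to be over the mat's edge, so it may have been knocked. I'll check that later. I'll place the cartridge now.

Call:
servo_tool(plan=[[[1, 0.07, -0.02, -0.9, 0, 0, 0], [1, 0, 0, -0.9, 0, 0, 0], [1, 0, 0, -0.5, 0, 0, 0], [1, 0, 0, -0.1, 0, 0, 0], [1, 0, 0, 0, 0, 0, 0]]])

```text
t: 22.43
ee_pos: [445.1, -292.4, 90.0]
orientation: [-3.126, 0.304, 0.003]
ft_force: [0.1, -0.5, -0.1]
width: 23.8
grasp_force: 30.0
```

Call:
servo_tool(plan=[[[1, 0, 0, 0, 0, 0, 0]]])

```text
t: 22.52
ee_pos: [445.7, -292.8, 90.9]
orientation: [-3.127, 0.304, -0.0]
ft_force: [-0.6, -0.1, 0.1]
width: 24.0
grasp_force: 30.0
```

Call:
servo_tool(plan=[[[1, 0, 0, -0.03, 0, 0, 0], [0.2, 0, 0, 0, 0, 0, 0], [0.2, 0, 0, 0, 0, 0, 0], [0.2, 0, 0, 0, 0, 0, 0], [0.2, 0, 0, 0.9, 0, 0, 0]]])

```text
t: 22.93
ee_pos: [442.1, -291.3, 120.8]
orientation: [-3.121, 0.305, 0.015]
ft_force: [-0.5, 0.3, 0.0]
width: 35.2
grasp_force: 0.0
```

Call:
servo_tool(plan=[[[0.2, 0, 0, 1, 0, 0, 0], [0.2, 0, 0, 0.5, 0, 0, 0], [-0.05, 0.836, 0.85, 0, 0, 0, 0.48], [-0.05, 0.836, 0.85, 0, 0, 0, 0.48], [-0.05, 0.836, 0.85, 0, 0, 0, 0.48]]])

```text
t: 23.35
ee_pos: [533.4, -203.8, 186.9]
orientation: [3.139, -0.11, 0.003]
ft_force: [-0.2, -0.1, -0.6]
width: 45.8
grasp_force: 0.0
```

Call:
servo_tool(plan=[[[-0.05, 0.836, 0.85, 0, 0, 0, 0.48], [-0.05, 0.836, 0.85, 0, 0, 0, 0.48], [-0.05, 0.4, 0.85, 0, 0, 0, 0.48], [-0.05, 0, 0.85, 0, 0, 0, 0.48], [-0.05, 0, 0, 0, 0, 0, 0]]])

```text
t: 23.77
ee_pos: [607.4, -71.6, 185.5]
orientation: [-3.136, -0.164, 0.0]
ft_force: [-0.5, 0.2, -0.3]
width: 46.6
grasp_force: 0.0
```

Call:
servo_tool(plan=[[[-0.05, 0, 0, 0, 0, 0, 0], [-0.05, 0, 0, 0, 0, 0, 0]]])

```text
t: 23.93
ee_pos: [606.7, -76.9, 185.7]
orientation: [3.138, 0.154, -0.0]
ft_force: [-0.2, -0.6, 0.0]
width: 45.9
grasp_force: 0.0
```

Run:
```python
from h import *
np.set_printoptions(precision=1,suppress=True)
o=readout.get_obs();d=o['orientation'];print(o['t'],o['ee_pos'],np.degrees(2*np.arctan2(d[1],d[0])),o['width'],o['grasp_force'])
im=vision.get_image('wrist');C=cam('wrist',o);cv2.imwrite('pics/w7.png',im[:,:,::-1])
for n,lo,hi in(('red',(0,130,80),(8,255,255)),('green',(45,100,60),(85,255,255))):
    for a,c,r in blobs(hsv(im,lo,hi,(100,0,540,245)),60): print(n,a,c,onz(C,[c],53)[0],r)
```

```text
23.9333 [606.7 -76.9 185.7] 5.626110464993322 45.88344612145804 0.0
red 553 [252.3 164.9] [642. -23.  53.] ((252.5, 164.5), (17.0, 33.0), 90.0)
green 534 [325.2 164.9] [647.4 -78.5  53. ] ((325.5, 165.0), (16.0, 31.0), 90.0)
```

Call:
servo_tool(plan=[[[-0.05, 0.51, -0.02, 0, 0, 0, 0], [-0.05, 0.51, -0.02, 0, 0, 0, 0], [-0.05, 0, 0, 0, 0, 0, 0], [-0.05, 0, 0, 0, 0, 0, 0], [-0.05, 0, 0, 0, 0, 0, 0]]])

```text
t: 24.4
ee_pos: [646.6, -79.4, 185.2]
orientation: [-3.138, -0.151, 0.002]
ft_force: [0.3, 1.2, -1.0]
width: 46.0
grasp_force: 0.0
```

Call:
servo_tool(plan=[[[-0.05, 0, 0, -0.925, 0, 0, 0], [-0.05, 0, 0, -0.925, 0, 0, 0], [-0.05, 0, 0, 0, 0, 0, 0], [1, 0, 0, 0, 0, 0, 0], [1, 0, 0, 0, 0, 0, 0]]])

```text
t: 24.82
ee_pos: [646.6, -78.7, 111.3]
orientation: [-3.138, -0.153, 0.003]
ft_force: [-0.2, -0.9, 0.2]
width: 36.1
grasp_force: 0.0
```

Call:
servo_tool(plan=[[[1, 0, 0, 0, 0, 0, 0], [1, 0, 0, 0, 0, 0, 0], [1, 0, 0, 0, 0, 0, 0], [1, 0, 0, 0, 0, 0, 0], [1, 0, 0, 0, 0, 0, 0]]])

```text
t: 25.23
ee_pos: [647.5, -78.5, 112.1]
orientation: [3.138, 0.154, -0.0]
ft_force: [-2.4, -0.1, 4.8]
width: 23.8
grasp_force: 30.0
```

Call:
servo_tool(plan=[[[1, 0, 0, 1, 0, 0, 0], [1, 0, 0, 1, 0, 0, 0], [1, 0, 0, 0.1, 0, 0, 0], [1, -0.429, 0.864, 0, 0, 0, 0.13], [1, -0.429, 0.864, 0, 0, 0, 0.13]]])

```text
t: 25.65
ee_pos: [614.2, -9.8, 196.8]
orientation: [3.136, 0.185, 0.006]
ft_force: [-0.0, 0.4, -0.8]
width: 23.5
grasp_force: 30.0
```

Call:
servo_tool(plan=[[[1, -0.429, 0.864, 0, 0, 0, 0.13], [1, -0.429, 0.864, 0, 0, 0, 0.13], [1, -0.429, 0.864, 0, 0, 0, 0.13], [1, -0.429, 0.864, 0, 0, 0, 0.13], [1, -0.429, 0.864, 0, 0, 0, 0.13]]])

```text
t: 26.07
ee_pos: [526.5, 165.0, 195.6]
orientation: [-3.129, -0.279, -0.001]
ft_force: [0.4, 0.4, -0.4]
width: 24.0
grasp_force: 30.0
```

Call:
servo_tool(plan=[[[1, -0.429, 0.864, 0, 0, 0, 0.13], [1, -0.429, 0.864, 0, 0, 0, 0.13], [1, -0.429, 0.864, 0, 0, 0, 0.13], [1, 0, 0, 0, 0, 0, 0], [1, 0, 0, 0, 0, 0, 0]]])

```text
t: 26.48
ee_pos: [475.2, 268.9, 195.5]
orientation: [-3.123, -0.338, -0.0]
ft_force: [-0.5, -0.6, -0.6]
width: 23.7
grasp_force: 30.0
```

Call:
servo_tool(plan=[[[1, 0, 0, 0, 0, 0, 0], [1, 0, 0, 0, 0, 0, 0]]])

```text
t: 26.65
ee_pos: [476.6, 266.3, 195.5]
orientation: [3.124, 0.33, 0.0]
ft_force: [-0.6, -0.3, -0.4]
width: 23.8
grasp_force: 30.0
```

Run:
```python
from h import *
np.set_printoptions(precision=1,suppress=True)
o=readout.get_obs();d=o['orientation'];print(o['t'],o['ee_pos'],np.degrees(2*np.arctan2(d[1],d[0])),o['width'],o['grasp_force'])
im=vision.get_image('wrist');C=cam('wrist',o);cv2.imwrite('pics/w8.png',im[:,:,::-1])
for a,c,r in blobs(hsv(im,(45,100,40),(85,255,255)),300): print(a,c,cv2.boxPoints(r),onz(C,cv2.boxPoints(r),22)[:,:2])
```

```text
26.65 [476.6 266.3 195.5] 12.04925574044066 23.751055860638893 29.997323155403137
3824 [245.3  17.4] [[176.   0.]
 [295.   0.]
 [295.  51.]
 [176.  51.]] [[616.3 411.7]
 [636.  318.9]
 [599.7 311.9]
 [579.2 408.4]]
13040 [312.1 185.2] [[240. 246.]
 [240. 138.]
 [384. 138.]
 [384. 246.]] [[418.4 331.8]
 [520.5 346.5]
 [547.1 221.3]
 [447.6 194.2]]
992 [318.  255.4] [[296. 244.]
 [340. 244.]
 [340. 266.]
 [296. 266.]] [[431.8 278.7]
 [440.7 236.7]
 [417.8 231.4]
 [408.8 274.3]]
```

View pics/w8.png

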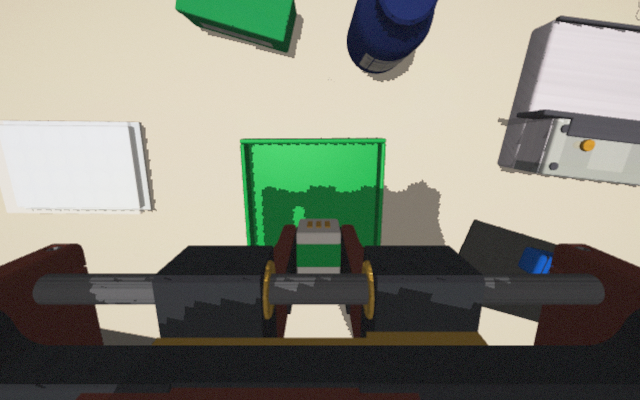

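The green cartridge is held at (318,250), centred over the green tray, whose far edge runs from (241,139) to (384,139). I'll lower it and release.

Call:
servo_tool(plan=[[[1, 0, 0.05, -0.9, 0, 0, 0], [1, 0, 0, -0.9, 0, 0, 0], [1, 0, 0, -0.7, 0, 0, 0], [1, 0, 0, -0.14, 0, 0, 0], [1, 0, 0, 0, 0, 0, 0]]])

```text
t: 27.12
ee_pos: [476.2, 267.6, 89.0]
orientation: [3.123, 0.328, -0.004]
ft_force: [-0.1, -0.4, 0.5]
width: 24.2
grasp_force: 30.0
```

Call:
servo_tool(plan=[[[1, 0, 0, 0, 0, 0, 0], [0.2, 0, 0, 0, 0, 0, 0], [0.2, 0, 0, 0, 0, 0, 0], [0.2, 0, 0, 0, 0, 0, 0], [0.2, 0, 0, 0.9, 0, 0, 0]]])

```text
t: 27.53
ee_pos: [473.2, 267.4, 121.2]
orientation: [3.12, 0.331, -0.015]
ft_force: [-0.3, -0.5, -0.7]
width: 34.9
grasp_force: 0.0
```

Call:
servo_tool(plan=[[[-0.05, 0, 0, 1, 0, 0, 0], [-0.05, 0, 0, 0.7, 0, 0, 0], [-0.05, 0.473, -0.829, 0, 0, 0, -0.15], [-0.05, 0.473, -0.829, 0, 0, 0, -0.15], [-0.05, 0.473, -0.829, 0, 0, 0, -0.15]]])

```text
t: 27.95
ee_pos: [533.6, 169.2, 195.5]
orientation: [-3.129, -0.273, -0.004]
ft_force: [0.3, 0.0, 0.1]
width: 45.7
grasp_force: 0.0
```

Call:
servo_tool(plan=[[[-0.05, 0.473, -0.829, 0, 0, 0, -0.15], [-0.05, 0.473, -0.829, 0, 0, 0, -0.15], [-0.05, 0.473, -0.829, 0, 0, 0, -0.15], [-0.05, 0.473, -0.829, 0, 0, 0, -0.15], [-0.05, 0.473, -0.829, 0, 0, 0, -0.15]]])

```text
t: 28.37
ee_pos: [628.1, 2.0, 194.4]
orientation: [3.137, 0.166, 0.001]
ft_force: [-1.0, 0.3, 0.4]
width: 46.3
grasp_force: 0.0
```

Call:
servo_tool(plan=[[[-0.05, 0.473, -0.829, 0, 0, 0, -0.1], [-0.05, 0, 0, 0, 0, 0, 0], [-0.05, 0, 0, 0, 0, 0, 0], [-0.05, 0, 0, 0, 0, 0, 0], [-0.05, 0, 0, 0, 0, 0, 0]]])

```text
t: 28.78
ee_pos: [645.5, -28.2, 193.9]
orientation: [-3.137, -0.156, 0.001]
ft_force: [0.3, 0.7, -1.1]
width: 46.2
grasp_force: 0.0
```

Call:
servo_tool(plan=[[[-0.05, -0.08, 0.13, 0, 0, 0, 0], [-0.05, 0, 0, -1, 0, 0, 0], [-0.05, 0, 0, -1, 0, 0, 0], [-0.05, 0, 0, -0.06, 0, 0, 0], [-0.05, 0, 0, 0, 0, 0, 0]]])

```text
t: 29.2
ee_pos: [641.9, -22.5, 110.0]
orientation: [-3.137, -0.157, 0.005]
ft_force: [0.1, 0.1, 0.1]
width: 46.3
grasp_force: 0.0
```

Call:
servo_tool(plan=[[[1, 0, 0, 0, 0, 0, 0], [1, 0, 0, 0, 0, 0, 0], [1, 0, 0, 0, 0, 0, 0], [1, 0, 0, 0, 0, 0, 0], [1, 0, 0, 0, 0, 0, 0]]])

```text
t: 29.62
ee_pos: [643.4, -23.8, 112.6]
orientation: [-3.138, -0.154, -0.002]
ft_force: [-1.1, 2.3, 5.0]
width: 24.1
grasp_force: 30.0
```

Call:
servo_tool(plan=[[[1, 0, 0, 0, 0, 0, 0], [1, 0, 0, 0, 0, 0, 0]]])

```text
t: 29.78
ee_pos: [643.4, -23.8, 112.6]
orientation: [-3.138, -0.154, -0.001]
ft_force: [-1.7, 1.5, 7.2]
width: 23.6
grasp_force: 30.0
```

Call:
servo_tool(plan=[[[1, 0, 0, 1, 0, 0, 0], [1, 0, 0, 1, 0, 0, 0], [1, -0.601, -0.684, 0, 0, 0, -0.43], [1, -0.601, -0.684, 0, 0, 0, -0.43], [1, -0.601, -0.684, 0, 0, 0, -0.43]]])

```text
t: 30.2
ee_pos: [570.6, -106.6, 192.7]
orientation: [3.141, -0.023, 0.003]
ft_force: [0.3, -0.4, -0.5]
width: 23.7
grasp_force: 30.0
```

Call:
servo_tool(plan=[[[1, -0.601, -0.684, 0, 0, 0, -0.43], [1, -0.601, -0.684, 0, 0, 0, -0.43], [1, -0.601, -0.684, 0, 0, 0, -0.43], [1, -0.601, -0.684, 0, 0, 0, -0.43], [1, -0.601, -0.684, 0, 0, 0, -0.43]]])

```text
t: 30.62
ee_pos: [449.5, -244.0, 191.9]
orientation: [3.125, -0.32, 0.001]
ft_force: [0.6, -0.0, -0.3]
width: 23.8
grasp_force: 30.0
```

Call:
servo_tool(plan=[[[1, 0, 0, 0, 0, 0, 0], [1, 0, 0, 0, 0, 0, 0], [1, 0, 0, 0, 0, 0, 0], [1, 0, 0, 0, 0, 0, 0]]])

```text
t: 30.95
ee_pos: [451.6, -242.4, 191.7]
orientation: [3.126, -0.315, 0.001]
ft_force: [-0.2, -0.5, -0.6]
width: 23.6
grasp_force: 30.0
```

Run:
```python
from h import *
np.set_printoptions(precision=1,suppress=True)
o=readout.get_obs();d=o['orientation'];print(o['t'],o['ee_pos'],np.degrees(2*np.arctan2(d[1],d[0])),o['width'],o['grasp_force'])
im=vision.get_image('wrist');C=cam('wrist',o);cv2.imwrite('pics/w9.png',im[:,:,::-1])
```

```text
30.95 [ 451.6 -242.4  191.7] -11.516820990452132 23.64437681408597 29.999860525131226
```

View pics/w9.png

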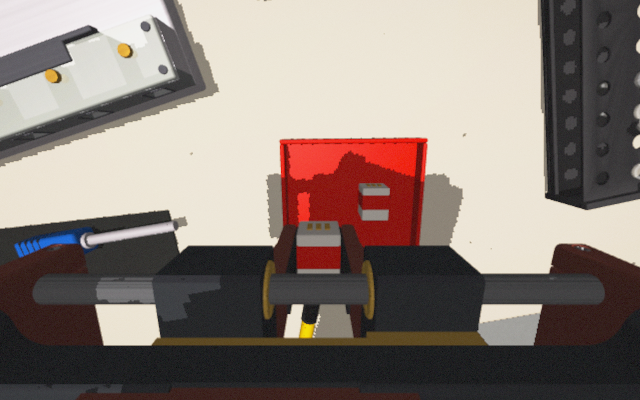

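The first red cartridge sits in the tray at (374,200) and the second is held at (318,250) beside it. I'll lower it 3 mm nearer the middle and release narrowly.

Call:
servo_tool(plan=[[[1, -0.015, -0.075, -0.9, 0, 0, 0], [1, 0, 0, -0.9, 0, 0, 0], [1, 0, 0, -0.6, 0, 0, 0], [1, 0, 0, -0.14, 0, 0, 0], [1, 0, 0, 0, 0, 0, 0]]])

```text
t: 31.42
ee_pos: [450.6, -244.7, 89.0]
orientation: [-3.125, 0.314, 0.003]
ft_force: [0.2, -0.1, -1.2]
width: 23.8
grasp_force: 30.0
```

Call:
servo_tool(plan=[[[1, 0, 0, 0, 0, 0, 0], [0.32, 0, 0, 0, 0, 0, 0], [0.32, 0, 0, 0, 0, 0, 0], [0.32, 0, 0, 0, 0, 0, 0], [0.32, 0, 0, 0.9, 0, 0, 0]]])

```text
t: 31.83
ee_pos: [447.5, -244.1, 121.3]
orientation: [-3.121, 0.316, 0.015]
ft_force: [0.5, 0.2, -0.1]
width: 29.7
grasp_force: 0.0
```

Call:
servo_tool(plan=[[[0.32, 0, 0, 1, 0, 0, 0], [-1, 0, 0, 0.6, 0, 0, 0], [-1, 0.5, 0.78, 0, 0, 0, 0.43], [-1, 0.5, 0.78, 0, 0, 0, 0.43], [-1, 0.5, 0.78, 0, 0, 0, 0.43]]])

```text
t: 32.25
ee_pos: [511.0, -151.7, 191.3]
orientation: [3.138, -0.141, 0.004]
ft_force: [0.5, -1.1, 0.2]
width: 52.7
grasp_force: 0.0
```

Call:
servo_tool(plan=[[[-1, 0.5, 0.78, 0, 0, 0, 0.43], [-1, 0.5, 0.78, 0, 0, 0, 0.43], [-1, 0.5, 0.78, 0, 0, 0, 0.43], [-1, 0.3, 0.78, 0, 0, 0, 0.43], [-1, 0, 0.7, 0, 0, 0, 0.43]]])

```text
t: 32.67
ee_pos: [584.7, 2.7, 190.7]
orientation: [3.138, 0.158, 0.005]
ft_force: [0.2, 0.1, -0.4]
width: 86.1
grasp_force: 0.0
```

Call:
servo_tool(plan=[[[-1, 0, 0, 0, 0, 0, 0], [-1, 0, 0, 0, 0, 0, 0], [-1, 0, 0, 0, 0, 0, 0], [-1, 0, 0, 0, 0, 0, 0]]])

```text
t: 33.0
ee_pos: [582.0, -0.5, 190.1]
orientation: [3.138, 0.152, -0.0]
ft_force: [-0.0, -0.2, 0.1]
width: 87.7
grasp_force: 0.0
```

Run:
```python
from h import *
np.set_printoptions(precision=1,suppress=True)
o=readout.get_obs();d=o['orientation'];print(o['t'],o['ee_pos'],np.degrees(2*np.arctan2(d[1],d[0])),o['width'],o['grasp_force'])
im=vision.get_image('wrist');C=cam('wrist',o)
for a,c,r in blobs(hsv(im,(18,140,60),(35,255,255),(100,0,540,235)),150): print('knob',a,c,onz(C,[c],90)[0])
```

```text
33.0 [582.   -0.5 190.1] 5.538646972680419 87.74770341111186 0.0
knob 543 [317.9 207.9] [597.1   1.1  90. ]
```

Call:
servo_tool(plan=[[[0.4, 0.26, 0.03, 0, 0, 0, 0], [0.4, 0, 0, 0, 0, 0, 0], [0.4, 0, 0, -0.52, 0, 0, 0], [0.4, 0, 0, -0.52, 0, 0, 0], [1, 0, 0, 0, 0, 0, 0]]])

```text
t: 33.47
ee_pos: [591.0, 1.2, 145.3]
orientation: [-3.138, -0.152, 0.008]
ft_force: [-0.7, -0.4, -0.9]
width: 57.8
grasp_force: 0.0
```

Call:
servo_tool(plan=[[[1, 0, 0, 0, 0, 0, 0], [1, 0, 0, 0, 0, 0, 0], [1, 0, 0, 0, 0, 0, 0], [1, 0, 0, 0, 0, 0, 0], [1, 0, 0, 0, 0, 0, 0]]])

```text
t: 33.88
ee_pos: [593.1, 1.7, 149.3]
orientation: [3.138, 0.154, 0.002]
ft_force: [-0.6, 0.7, 0.4]
width: 24.6
grasp_force: 0.0
```

Call:
servo_tool(plan=[[[1, 0, 0, 0, 0, 0, 0], [1, 0, 0, 0, 0, 0, 0], [1, 0, 0, 0, 0, 0, 0], [1, 0, 0, 0, 0, 0, 0]]])

```text
t: 34.22
ee_pos: [592.9, 0.9, 148.9]
orientation: [3.137, 0.154, 0.001]
ft_force: [-0.2, -6.0, 2.6]
width: 11.9
grasp_force: 30.0
```

Call:
servo_tool(plan=[[[1, 0.017, -0.174, 0, 0, 0, 0], [1, 0.017, -0.174, 0, 0, 0, 0], [1, 0.017, -0.174, 0, 0, 0, 0], [1, 0.017, -0.174, 0, 0, 0, 0], [1, 0, -0.03, 0, 0, 0, 0]]])

```text
t: 34.63
ee_pos: [595.7, -27.0, 148.9]
orientation: [-3.135, -0.151, -0.001]
ft_force: [-0.2, 16.0, 5.9]
width: 11.9
grasp_force: 30.0
```

Call:
servo_tool(plan=[[[1, 0, 0, 0, 0, 0, 0], [1, 0, 0, 0, 0, 0, 0]]])

```text
t: 34.8
ee_pos: [595.6, -26.9, 148.8]
orientation: [-3.136, -0.153, -0.001]
ft_force: [-1.2, 7.7, 5.9]
width: 11.8
grasp_force: 30.0
```

Stop felt, so the keeper is shut. I'll release and look at the rod.

Call:
servo_tool(plan=[[[-1, 0, 0, 0, 0, 0, 0], [-1, 0, 0, 0, 0, 0, 0], [-1, 0, 0, 0, 0, 0, 0], [-1, 0, 0, 1, 0, 0, 0], [-1, 0, 0, 1, 0, 0, 0]]])

```text
t: 35.22
ee_pos: [593.5, -27.7, 226.4]
orientation: [-3.137, -0.153, 0.011]
ft_force: [1.5, 0.5, -1.0]
width: 41.4
grasp_force: 0.0
```

Call:
servo_tool(plan=[[[-1, -1, 0.1, 0.5, 0, 0, 0], [-1, -1, 0.1, 0.5, 0, 0, 0], [-1, -1, 0.1, 0.3, 0, 0, 0], [-1, -0.5, 0, 0, 0, 0, 0], [-1, 0, 0, 0, 0, 0, 0]]])

```text
t: 35.63
ee_pos: [457.2, -16.0, 277.7]
orientation: [-3.138, -0.154, 0.003]
ft_force: [-0.3, -0.4, -0.0]
width: 75.1
grasp_force: 0.0
```

Call:
servo_tool(plan=[[[-1, 0, 0, 0, 0, 0, 0], [-1, 0, 0, 0, 0, 0, 0]]])

```text
t: 35.8
ee_pos: [462.4, -16.2, 277.6]
orientation: [3.138, 0.154, 0.002]
ft_force: [-0.2, -0.1, 0.5]
width: 86.5
grasp_force: 0.0
```

Run:
```python
from h import *
np.set_printoptions(precision=1,suppress=True)
o=readout.get_obs();d=o['orientation'];print(o['t'],o['ee_pos'],np.degrees(2*np.arctan2(d[1],d[0])),o['width'],o['ft_force'])
im=vision.get_image('wrist');C=cam('wrist',o)
for a,c,r in blobs(hsv(im,(100,130,50),(125,255,255),(200,100,450,245)),100): print('handle',a,c,r,onz(C,[c],24)[0],onz(C,cv2.boxPoints(r),27)[:,:2])
print(onz(C,[[0,0]],3).shape)
t=vision.get_image('top')[140:270,200:480]
cv2.imwrite('pics/f1.png',np.vstack([im[:245],cv2.resize(t,(640,297))])[:,:,::-1])
```

```text
35.8 [462.4 -16.2 277.6] 5.6046260278400455 86.47679592649393 [-0.2 -0.1  0.5]
handle 1050 [291.2 185.4] ((290.8385009765625, 185.2923126220703), (50.358097076416016, 22.20221710205078), 7.125016689300537) [461.3  16.3  24. ] [[449.2  47.6]
 [476.3  45.7]
 [474.6 -14.1]
 [447.3 -13.4]]
(1, 3)
```

View pics/f1.png

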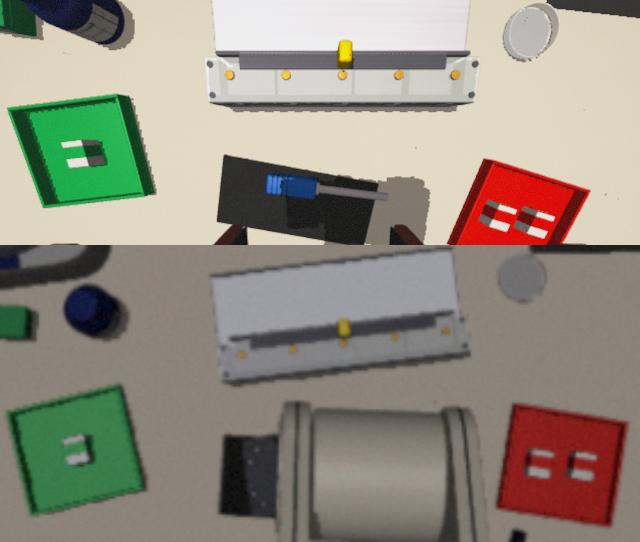

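The rod has been knocked aside. Its handle is at (291,185) and its tip at (385,196) hangs over the mat's edge. The trays hold one green and two red, and the keeper is shut. I'll pick the rod up again and re-lay it in the middle of the mat.

Call:
servo_tool(plan=[[[-1, -0.004, 0.036, -0.188, 0, 0, 0.974], [-1, -0.004, 0.036, -0.188, 0, 0, 0.974], [-1, -0.004, 0.036, -0.188, 0, 0, 0.974], [-1, -0.004, 0.036, -0.188, 0, 0, 0.974], [-1, -0.004, 0.036, -0.188, 0, 0, 0.974]]])

```text
t: 36.32
ee_pos: [461.5, -8.8, 238.9]
orientation: [-3.033, -0.819, 0.001]
ft_force: [0.7, 0.3, -0.2]
width: 88.0
grasp_force: 0.0
```

Call:
servo_tool(plan=[[[-1, -0.004, 0.036, -0.188, 0, 0, 0.974], [-1, -0.004, 0.036, -0.188, 0, 0, 0.974], [-1, -0.004, 0.036, -0.188, 0, 0, 0.974], [-1, -0.004, 0.036, -0.188, 0, 0, 0.974], [-1, -0.004, 0.036, -0.188, 0, 0, 0.974]]])

```text
t: 36.73
ee_pos: [460.8, -1.5, 201.2]
orientation: [-2.792, -1.44, 0.001]
ft_force: [0.4, -0.2, -0.4]
width: 87.7
grasp_force: 0.0
```

Call:
servo_tool(plan=[[[-1, -0.004, 0.036, -0.188, 0, 0, 0.974], [-1, -0.004, 0.036, -0.188, 0, 0, 0.974], [-1, -0.004, 0.036, -0.188, 0, 0, 0.974], [-1, -0.004, 0.036, -0.188, 0, 0, 0.974], [-1, -0.004, 0.036, -0.188, 0, 0, 0.974]]])

```text
t: 37.15
ee_pos: [460.0, 5.7, 163.6]
orientation: [-2.426, -1.996, 0.001]
ft_force: [-0.6, -0.5, -0.6]
width: 87.9
grasp_force: 0.0
```

Call:
servo_tool(plan=[[[-1, -0.004, 0.036, -0.188, 0, 0, 0.974], [-1, -0.004, 0.036, -0.188, 0, 0, 0.974], [-1, 0, 0, 0, 0, 0, 0], [-1, 0, 0, 0, 0, 0, 0], [-1, 0, 0, 0, 0, 0, 0]]])

```text
t: 37.57
ee_pos: [459.2, 8.5, 149.5]
orientation: [-2.255, -2.188, 0.0]
ft_force: [-0.7, 0.5, 0.9]
width: 87.8
grasp_force: 0.0
```

Run:
```python
from h import *
np.set_printoptions(precision=1,suppress=True)
o=readout.get_obs();d=o['orientation'];print(o['t'],o['ee_pos'],np.degrees(2*np.arctan2(d[1],d[0])),o['width'])
im=vision.get_image('wrist');C=cam('wrist',o)
for a,c,r in blobs(hsv(im,(100,130,40),(125,255,255),(200,100,450,260)),200): print('handle',a,c,r,onz(C,[c],24)[0],onz(C,cv2.boxPoints(r),27)[:,:2])
m=hsv(im,(0,0,0),(180,255,60),(200,60,450,245)); r=np.argwhere(m[:200].any(1))[:3].ravel();print(r,np.argwhere(m[r[0]+4]).ravel()[[0,-1]])
for a,c,q in blobs(m[:200],800): print('mat',a,q,onz(C,cv2.boxPoints(q),3)[:,:2])
```

```text
37.5667 [459.2   8.5 149.5] -271.73060474071707 87.7699063303549
handle 391 [319.8 173.2] ((320.0, 173.0), (12.0, 32.0), 90.0) [461.3  43.6  24. ] [[449.8  49. ]
 [473.2  48.3]
 [473.   39.4]
 [449.4  40.1]]
handle 437 [319.8 187.9] ((320.0, 188.0), (14.0, 32.0), 90.0) [460.9  32.5  24. ] [[449.4  38.6]
 [473.   37.9]
 [472.8  27.3]
 [448.9  28.1]]
handle 1516 [319.9 221. ] ((320.0, 221.5), (49.0, 32.0), 90.0) [460.2   6.3  24. ] [[448.9  26.5]
 [472.8  25.8]
 [472.2 -13.6]
 [447.1 -12.8]]
[80 81 82] [236 449]
mat 11818 ((294.0, 140.0), (118.0, 116.0), 90.0) [[399.7 113. ]
 [487.8 110.2]
 [487.6  18.1]
 [390.4  21.1]]
```

Call:
servo_tool(plan=[[[-1, 0.045, 0, -0.8, 0, 0, 0], [-1, 0, 0, -0.79, 0, 0, 0], [0.3, 0, 0, 0, 0, 0, 0], [1, 0, 0, 0, 0, 0, 0], [1, 0, 0, 0, 0, 0, 0]]])

```text
t: 38.03
ee_pos: [460.7, 8.5, 86.0]
orientation: [-2.253, -2.189, 0.0]
ft_force: [-0.8, -0.1, -0.9]
width: 71.4
grasp_force: 0.0
```

Call:
servo_tool(plan=[[[1, 0, 0, 0, 0, 0, 0], [1, 0, 0, 0, 0, 0, 0], [1, 0, 0, 0, 0, 0, 0], [1, 0, 0, 0, 0, 0, 0], [1, 0, 0, 0, 0, 0, 0]]])

```text
t: 38.45
ee_pos: [460.6, 8.5, 86.3]
orientation: [2.252, 2.19, 0.001]
ft_force: [-0.0, 0.6, -0.5]
width: 38.0
grasp_force: 0.0
```

Call:
servo_tool(plan=[[[1, 0, 0, 0, 0, 0, 0], [1, 0, 0, 0, 0, 0, 0], [1, 0, 0, 0, 0, 0, 0], [1, 0, 0, 0, 0, 0, 0], [1, 0, 0, 0, 0, 0, 0]]])

```text
t: 38.87
ee_pos: [460.5, 8.6, 86.1]
orientation: [2.252, 2.19, 0.0]
ft_force: [-0.0, 0.5, 2.1]
width: 23.7
grasp_force: 30.0
```

Call:
servo_tool(plan=[[[1, 0, 0, 0.5, 0, 0, 0], [1, -0.26, 0.44, 0, 0, 0, -0.33], [1, -0.26, 0.44, 0, 0, 0, -0.33], [1, 0, 0, 0, 0, 0, 0], [1, 0, 0, 0, 0, 0, 0]]])

```text
t: 39.28
ee_pos: [439.2, 44.2, 105.9]
orientation: [-2.312, -2.127, 0.001]
ft_force: [0.5, 0.1, -1.3]
width: 23.9
grasp_force: 30.0
```

Call:
servo_tool(plan=[[[1, 0, 0, -0.25, 0, 0, 0], [1, 0, 0, -0.24, 0, 0, 0], [1, 0, 0, 0, 0, 0, 0], [1, 0, 0, 0, 0, 0, 0]]])

```text
t: 39.62
ee_pos: [439.7, 43.2, 85.2]
orientation: [-2.314, -2.123, 0.002]
ft_force: [-0.4, -0.2, -1.6]
width: 23.7
grasp_force: 30.0
```

Release, rise and back away, then a final look.

Call:
servo_tool(plan=[[[-1, 0, 0, 0, 0, 0, 0], [-1, 0, 0, 0, 0, 0, 0], [-1, 0, 0, 0, 0, 0, 0], [-1, 0, 0, 0, 0, 0, 0], [-1, 0, 0, 1, 0, 0, 0]]])

```text
t: 40.03
ee_pos: [435.7, 43.4, 120.2]
orientation: [-2.307, -2.118, 0.019]
ft_force: [-0.7, 0.3, 0.7]
width: 53.6
grasp_force: 0.0
```

Call:
servo_tool(plan=[[[-1, 0, 0, 1, 0, 0, 0], [-1, 0, 0, 1, 0, 0, 0], [-1, 0, -0.7, 0.9, 0, 0, 0], [-1, 0, -1, 0, 0, 0, 0], [-1, 0, -1, 0, 0, 0, 0]]])

```text
t: 40.45
ee_pos: [440.8, -62.6, 241.9]
orientation: [2.307, 2.125, 0.006]
ft_force: [0.5, -0.1, 0.2]
width: 86.3
grasp_force: 0.0
```

Call:
servo_tool(plan=[[[-1, 0, -1, 0, 0, 0, 0], [-1, 0, -1, 0, 0, 0, 0], [-1, 0, -1, 0, 0, 0, 0], [-1, 0, -1, 0, 0, 0, 0], [-1, 0, 0, 0, 0, 0, 0]]])

```text
t: 40.87
ee_pos: [440.2, -227.7, 239.9]
orientation: [2.316, 2.117, 0.0]
ft_force: [0.4, 0.6, 0.3]
width: 87.6
grasp_force: 0.0
```

Run:
```python
from h import *
np.set_printoptions(precision=1,suppress=True)
o=readout.get_obs();print(o['t'],o['ee_pos'],o['width'])
C=cam('top');t=vision.get_image('top')
for a,c,r in blobs(hsv(t,(18,140,80),(35,255,255),(330,160,370,195)),8): print('knob',a,c,onz(C,[c],88)[0])
for a,c,r in blobs(hsv(t,(100,150,60),(125,255,255),(260,215,400,275)),30): print('handle',a,c,onz(C,[c],20)[0])
cv2.imwrite('pics/f2.png',cv2.resize(t[135:275,170:490],(800,350),interpolation=cv2.INTER_CUBIC)[:,:,::-1])
```

```text
40.8667 [ 440.2 -227.7  239.9] 87.58344941523889
knob 35 [350.2 176.3] [595.8 -27.7  88. ]
handle 223 [319.1 241.6] [439.   50.7  20. ]
```

View pics/f2.png

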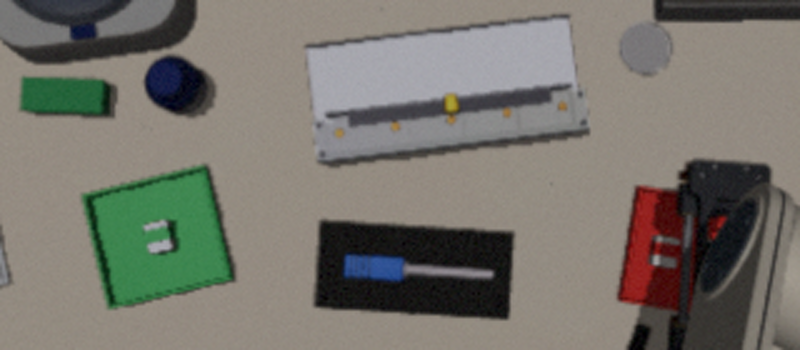

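The rod lies wholly on the mat (345–495, 270). The knob is at exactly its start pixel, so the keeper is shut. All bays are empty and the bystanders haven't moved. Handing in.

```bash
python3 -c "
from workcell import close_job
print(close_job())"
```

```text
the job is handed in; nothing more can be done
None
```

The job is handed in at about 41 s: the three loaded cartridges were pushed out with the rod and sorted (one green, two red), the keeper is shut, the rod is back on the mat after being knocked partly off and re-laid, and the bystanders were not moved.

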